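# Closing down the sign maker's bench

### The job

Close down the bench: tip all the acrylic offcuts from the scoop into the scrap tub, then shut the tub's lid and press it fully home, and leave the empty scoop standing flat on the bench. Stand every toppled adhesive tin upright, wholly on the red stand, with its cap pressed down until it is fully seated, and leave the other things on the bench where they are.

Things in the scene. Friction and masses are not known exactly. Their poses are not given: they have to be found in the camera images.
- tub: Grey scrap tub, fixed to the bench, yellow patch on its front (-y) wall. Open-topped box 170 (x) x 160 (y) x 85 mm high, walls and floor 5 mm. Origin: centre of its underside, on the bench. Its blue lid is hinged along its +y rim.
- lid (a joint): Angle (rad) of the tub's blue lid: 0 = flat on the rim, fully shut; about 1.7 = standing open; up to 2.0. The hinge is stiff: the lid stays where it is left, and moving it takes about 4 N down at the free edge.
- lid_hinge (a point): Point on the lid's hinge line, middle of the tub's +y rim, 85 mm above the bench. The lid turns about the tub's x direction: at angle t its free edge is 170 mm from this point, along -cos(t) * (tub y axis) + sin(t) * up. The lid is 8 mm thick (its outer face, the upper one when shut, is 8 mm off the hinge plane) and 174 mm wide, with a white press patch near its free edge.
- scoop: Loose aluminium offcut scoop holding the offcuts: flat floor 130 (x) x 100 (y) x 4 mm, 30 mm high walls on three sides, open along its whole -x edge, 0.25 kg. Origin: centre of its underside; z up when it stands level. A post at its +x end carries a black handle bar over its middle. Offcuts slide out when it is tipped, open edge down, by more than about 40 degrees.
- scoop_grip (a point): Middle of the part of the handle bar straight over the scoop's centre, 83 mm above the underside. The bar is 12 mm wide (scoop y) and 24 mm tall (71 to 95 mm above the underside) and runs along scoop x from 40 mm before the centre to 65 mm behind it; free on both sides.
- stand: Flat red steel stand plate fixed on the bench: 280 (x) x 130 (y) x 12 mm high, no rim. Origin: centre of its underside.
- off1: Acrylic offcut, white block 28 x 22 x 18 mm, loose, 20 g; 3 to 5 offcuts are present and start in the scoop. Origin: centre of its underside as made.
- off2: Acrylic offcut, red disc 26 mm across, 16 mm high, loose, 20 g; 3 to 5 offcuts are present and start in the scoop. Origin: centre of its underside as made.
- off3: Acrylic offcut, orange block 24 x 24 x 20 mm, loose, 20 g; 3 to 5 offcuts are present and start in the scoop. Origin: centre of its underside as made.
- off4: Acrylic offcut, green block 30 x 18 x 16 mm, loose, 20 g; 3 to 5 offcuts are present and start in the scoop. Origin: centre of its underside as made.
- off5: Acrylic offcut, white block 24 x 30 x 14 mm, loose, 20 g; 3 to 5 offcuts are present and start in the scoop. Origin: centre of its underside as made.
- tin1: Square adhesive tin, steel with yellow and blue band, 50 x 50 mm and 72 mm tall without its cap, 0.25 kg, with a black press cap; 2 or 3 tins are present, lying on a side at the start. Origin: centre of its base; z axis runs from base to cap (up when it stands).
- tin1_cap (a joint): Travel (m) of this tin's cap along the tin: 0 = proud, 0.006 = fully seated. It moves stiffly at about 7 N and stays where it is left; it has a hard stop at 0.006.
- tin1_captop (a point): Centre of the top face of this tin's cap (black, 32 mm across, 20 mm tall); 98 mm from the tin's base when proud, 92 mm when seated.
- tin2: Square adhesive tin, steel with yellow and blue band, 50 x 50 mm and 72 mm tall without its cap, 0.25 kg, with a black press cap; 2 or 3 tins are present, lying on a side at the start. Origin: centre of its base; z axis runs from base to cap (up when it stands).
- tin2_cap (a joint): Travel (m) of this tin's cap along the tin: 0 = proud, 0.006 = fully seated. It moves stiffly at about 7 N and stays where it is left; it has a hard stop at 0.006.
- tin2_captop (a point): Centre of the top face of this tin's cap (black, 32 mm across, 20 mm tall); 98 mm from the tin's base when proud, 92 mm when seated.
- tin3: Square adhesive tin, steel with yellow and blue band, 50 x 50 mm and 72 mm tall without its cap, 0.25 kg, with a black press cap; 2 or 3 tins are present, lying on a side at the start. Origin: centre of its base; z axis runs from base to cap (up when it stands).
- tin3_cap (a joint): Travel (m) of this tin's cap along the tin: 0 = proud, 0.006 = fully seated. It moves stiffly at about 7 N and stays where it is left; it has a hard stop at 0.006.
- tin3_captop (a point): Centre of the top face of this tin's cap (black, 32 mm across, 20 mm tall); 98 mm from the tin's base when proud, 92 mm when seated.
- tape: Brown roll of tape lying flat, 64 mm across, 22 mm high. Leave alone. Origin: centre of underside.
- woodblock: Loose wooden block 50 x 80 x 90 mm high. Leave alone. Origin: centre of underside.
- driver: Screwdriver lying on the bench. Leave alone. Origin: middle of its underside.

How it is judged:
By the outcome, as a careful person would: the job done as asked, in the order asked, and still so for the second after the job is handed in, with the robot touching nothing.
Of tin1, tin2, tin3 only 2 to 3 are there at a start; the rules pass over those that are not, and their reading is None.
Of off1, off2, off3, off4, off5 only 3 to 5 are there at a start; the rules pass over those that are not, and their reading is None.
At some moment in a run one of tin1, tin2, tin3 may be knocked a few centimetres aside while the robot is not near it.
It also fails if it takes over 210 s, if anything falls off the work surface, if the arm or the gripper's body presses on something with over 40 N, if the wrist force passes 120 N, or if a joint passes its speed limit or range.

### The arm

A 6-joint arm with a two-finger parallel gripper is mounted at the origin on the work surface. World frame = base frame: x ahead of the robot, y to its left, z up, the work surface at z = 0. Lengths are in m, angles in rad, forces in N, time in s.
With the tool pointing down it reaches from about 0.275 to 0.825 m from the base axis. Payload 5.2 kg.
Tool frame: the origin (TCP) lies at the very end of the fingers, on their centre line; the grasp point (between the pads) lies 19 mm behind it; z points along the fingers, y is the line along which they close (so a half turn about z gives the same grasp; the last joint's range is limited). The gripper opens to 93 mm and grips with 3 to 60 N. Pads are 15 mm wide; open, the fingers measure 128 mm over their backs; the gripper's body (75 mm by 188 mm) begins 65 mm behind the grasp point.
Start: joints at [1.049, 0.259, 1.535, -0, 1.348, -0.203], TCP at [0.172, 0.522, 0.219] pointing down, gripper open.
Joint ranges: [-3.14, 3.14], [-0.91, 2.08], [0.19, 2.58], [-1.22, 4.36], [0.22, 2.71], [-3.12, 3.12]. Speed limits (rad/s): [2.57, 2.57, 3.14, 3.14, 3.14, 3.14].

### API

Orientations are given as a unit quaternion [x, y, z, w].
In Python, from bench import ctrl, cams, finder gives the robot as it stands. The module is installed in compiled form; this text tells all that it offers.
- The arm moves only by the shell command python3 -m jog 'ROWS'. ROWS is JSON, a list of rows, each a list of 7 numbers: the turn, a rotation vector about the tool's x, y, z each as a share of 45 degrees, from -1 to 1, then the shift along the tool's x, y, z each as a share of 0.2 m, from -1 to 1, then the opening, from -1 (shut) to 1 (fully open). A call has 1 to 20 rows; each row is the pose to reach, as a shift and turn from the pose commanded when the call began, along the tool's axes at that moment; what a row does not reach only later rows make up. A row lasts 1/12 s, in which the tool goes at most 41.7 mm and 7.16 degrees, less where a joint would pass 70% of its speed; a pose out of reach is approached as far as the arm can. A call with a number of a shift or a turn outside -1 to 1 is refused whole. A call with a gripper value outside its range is refused whole. The fingers move at their own pace and stop on an object; the grip force is fixed at half the most. Time passes only in rows, so rows that repeat a pose let the fingers close. It gives the time, the measured TCP pose, the force, the opening and the grip force at its end, in the units of the state.
- ctrl.observe(): the state, without advancing time (a new reading comes with each control period).
- cams.read_camera(name): name is "side" or "top" or "wrist"; returns a dict with "image" (400x640x3 uint8, red, green, blue), "range_z" (400x640 float32, m along the optical axis (not along the pixel's ray), 0 where there is no reading), "mtx" (3x3 intrinsics, pixels), "R" (3x3) and "t" (3): a world point X has camera coordinates R X + t. Camera axes: x right, y down, z forward; pixel columns grow to the right and rows downward; lengths in m; the calibration is good to about 2 mm. A picture is of the moment at which its call begins.
- ctrl.close_job(): hands the job in; it is judged then, once.
Trained networks look in a picture, given as the dict that the camera call returned (one of the last four; its "shot" number tells which), for a name from the list of things; names that differ only in an ending like _2 or _b are one class to them, and where a whole thing is asked for, a point or a joint stands for the part that bears it (a point fixed in the world has none). Each returns a list of dicts, best first, with "p" (0 to 1); they miss things now and then, are a little off and sometimes report something else, mostly with a low value. They report only what shows in the picture. A call takes as long as a camera call.
- finder.search_frame(name, picture): "extent" ([left, top, right, bottom] in pixels, round what is visible of it).
- finder.cut_out(name, picture): "mask" (400x640 bool, what is visible of it) and "extent" ([left, top, right, bottom] in pixels, round what is visible of it).
The state is a dict: "time_s": time; "qpos": joint angles; "qvel": joint speeds; "effort": joint torques, N m; "tcp_pos": TCP position; "ee_rot": TCP orientation; "wrist_force": force on the tool from outside, world axes, zero at the start; "moment": the same for the moment, N m; "opening": finger opening in m; "gripper_force": force on a finger pad.
Only numpy, scipy, OpenCV 4.12 (cv2) and the standard library are available. Lean on these libraries where they do the work, as an engineer would, in place of code of your own. Each camera call takes 0.05 s, during which the arm holds its last target. There are 200 camera calls.

## Working session

There is one attempt and no reset: what is moved stays moved. The work goes in short steps, Python scripts to look and compute and a shell command to move; the robot and the scene stay as the last step left them, time stands still between calls to the robot, and variables do not carry over. Pictures are saved under pics/ and viewed, at most 14 in all, crops included, and the job is handed in when it is done.

```bash
mkdir -p pics; cat > h.py <<'E'
import numpy as np, cv2
from scipy.spatial.transform import Rotation as Rn
from bench import ctrl, cams, finder
def cloud(p):
    z=p["range_z"]; K=np.array(p["mtx"]); v,u=np.mgrid[:400,:640]
    X=np.stack([(u-K[0,2])/K[0,0]*z,(v-K[1,2])/K[1,1]*z,z],-1)
    W=(X-np.array(p["t"]))@np.array(p["R"])
    W[z<=0]=np.nan
    return W
def save(p,n,crop=None):
    im=p["image"]
    if crop: a,b,c,d=crop; im=cv2.resize(im[b:d,a:c],None,fx=2,fy=2,interpolation=cv2.INTER_CUBIC)
    cv2.imwrite("pics/"+n,cv2.cvtColor(im,cv2.COLOR_RGB2BGR))
def rel(pos,R):
    "target pose -> turn/shift shares from current pose"
    s=ctrl.observe(); R0=Rn.from_quat(s["ee_rot"]); 
    return np.round((R0.inv()*R).as_rotvec()/(np.pi/4),3), np.round(R0.inv().apply(np.array(pos)-s["tcp_pos"])/0.2,3)
E
python3 - <<'E'
from h import *
s=ctrl.observe(); print({k:np.round(v,3) for k,v in s.items()}); print(Rn.from_quat(s["ee_rot"]).as_matrix().round(2))
for c in ["top","side"]:
    p=cams.read_camera(c); save(p,c+"0.png"); W=cloud(p); print(c,"cam pos",(-np.array(p["R"]).T@p["t"]).round(3))
    for n in ["tub","lid","scoop","stand","off1","tin1","tape","woodblock","driver"]:
        for d in finder.cut_out(n,p)[:5]:
            if d["p"]<.3: continue
            m=d["mask"]; q=W[m]; q=q[~np.isnan(q[:,0])]
            if len(q)<5: continue
            r=cv2.minAreaRect((q[:,:2]*1000).astype(np.float32))
            print(n,round(d["p"],2),np.round(d["extent"]),"med",np.median(q,0).round(3),"lo",np.percentile(q,2,0).round(3),"hi",np.percentile(q,98,0).round(3),"rect",np.round(r[0]),np.round(r[1]),round(r[2]))
E
```

```text
{'time_s': np.float64(0.0), 'qpos': array([ 1.049,  0.259,  1.536,  0.   ,  1.348, -0.203]), 'qvel': array([-0.001,  0.   ,  0.001, -0.001,  0.001,  0.001]), 'effort': array([-3.000e-03, -4.373e+01, -2.840e+01,  7.200e-02,  4.100e-02,
       -0.000e+00]), 'tcp_pos': array([0.172, 0.522, 0.218]), 'ee_rot': array([ 0.159,  0.987, -0.001, -0.   ]), 'wrist_force': array([-1.363,  0.083, -1.005]), 'moment': array([ 0.018, -0.036, -0.018]), 'gripper_force': np.float64(0.0), 'opening': np.float64(0.093)}
[[-0.95  0.31 -0.  ]
 [ 0.31  0.95 -0.  ]
 [ 0.   -0.   -1.  ]]
top cam pos [0.3   0.002 1.267]
tub 0.76 [150. 146. 250. 227.] med [0.52  0.358 0.054] lo [0.431 0.217 0.   ] hi [0.599 0.397 0.253] rect [535. 361.] [326. 219.] 77
tub 0.46 [300. 232. 309. 239.] med [0.415 0.046 0.039] lo [0.406 0.032 0.014] hi [0.424 0.06  0.044] rect [415.  46.] [18. 29.] 3
lid 0.79 [150. 143. 186. 226.] med [0.514 0.388 0.183] lo [0.432 0.375 0.085] hi [0.6   0.401 0.255] rect [555. 438.] [134. 249.] 89
lid 0.63 [308. 156. 315. 165.] med [0.638 0.026 0.019] lo [0.627 0.014 0.013] hi [0.648 0.035 0.023] rect
[... 2505 characters left out ...]
 29.] 12
off1 0.52 [380. 183. 393. 194.] med [0.712 0.037 0.018] lo [0.704 0.023 0.01 ] hi [0.724 0.05  0.024] rect [714.  37.] [21. 27.] 2
tape 0.67 [261.  65. 315. 123.] med [0.516 0.385 0.176] lo [0.434 0.373 0.089] hi [0.601 0.397 0.254] rect [544. 519.] [332. 174.] 79
tape 0.53 [346. 155. 368. 171.] med [0.665 0.164 0.017] lo [0.636 0.138 0.001] hi [0.692 0.199 0.026] rect [666. 170.] [67. 57.] 68
woodblock 0.73 [412. 188. 447. 230.] med [ 0.758 -0.12   0.068] lo [ 0.744 -0.144  0.001] hi [ 0.805 -0.064  0.094] rect [783. -86.] [136.  98.] 52
driver 0.96 [246. 312. 317. 365.] med [ 0.238 -0.338  0.023] lo [ 0.185 -0.36   0.011] hi [ 0.359 -0.296  0.029] rect [ 278. -322.] [199.  27.] 18
```

View pics/top0.png

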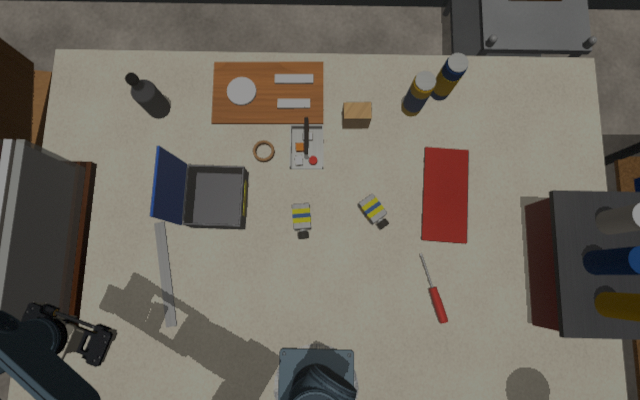

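View pics/side0.png

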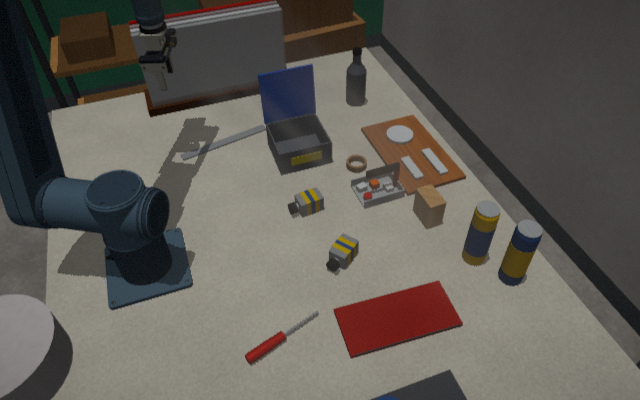

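Top picture: two toppled tins at about (302,218) and (374,210), both with their caps toward the robot. The scoop with offcuts is at (307,147), the open tub at (215,195) and the stand at (445,195). The side view agrees, and the cans at the back are scenery.

```bash
cat >> h.py <<'E'
def R_of(d,y):
    "tool z along d, tool y closest to y"
    d=np.array(d,float); d/=np.linalg.norm(d); y=np.array(y,float); y-=d*(y@d); y/=np.linalg.norm(y)
    return Rn.from_matrix(np.stack([np.cross(y,d),y,d],1))
E
python3 - <<'E'
from h import *
p=cams.read_camera("top"); W=cloud(p).reshape(-1,3); W=W[~np.isnan(W[:,0])]
def box(a,b,c,d,e,f): return W[(W[:,0]>a)&(W[:,0]<b)&(W[:,1]>c)&(W[:,1]<d)&(W[:,2]>e)&(W[:,2]<f)]
q=box(.58,.78,-.03,.12,.08,.12); print("bar",len(q),cv2.minAreaRect((q[:,:2]*1000).astype(np.float32)),q.mean(0).round(3),np.polyfit(q[:,0],q[:,1],1))
q=box(.58,.735,-.03,.12,.02,.04); print("walls",cv2.minAreaRect((q[:,:2]*1000).astype(np.float32)))
q=box(.40,.63,.18,.40,.075,.095); print("rim",cv2.minAreaRect((q[:,:2]*1000).astype(np.float32)))
q=box(.40,.63,.33,.45,.10,.3); print("lid yz",np.polyfit(q[:,2],q[:,1],1),q.max(0))
for nm,b in dict(A=(.40,.56,-.22,-.08),B=(.36,.54,.0,.12)).items():
    q=box(*b,.043,.06); print(nm,"body",cv2.minAreaRect((q[:,:2]*1000).astype(np.float32)),len(q))
    q=box(*b,.030,.0425); print("  low",q.mean(0).round(3))
y=np.deg2rad(0)
print(rel([.682,.045,.164],R_of([0,0,-1],[0,1,0])))
E
```

```text
bar 146 ((691.0220947265625, 44.84314727783203), (103.1567153930664, 8.685928344726562), 1.525436520576477) [0.69  0.045 0.094] [0.02625436 0.02668122]
walls ((675.4227294921875, 46.153602600097656), (120.97638702392578, 97.43589782714844), 1.1291857957839966)
rim ((514.866943359375, 298.4841613769531), (164.47984313964844, 173.02545166015625), 88.95402526855469)
lid yz [0.11228637 0.36708042] [0.60431161 0.40315576 0.25830433]
A body ((486.805419921875, -154.06292724609375), (90.57286071777344, 51.026817321777344), 36.50944900512695) 454
  low [ 0.459 -0.17   0.037]
B body ((459.4202575683594, 52.336708068847656), (89.71768951416016, 50.18146896362305), 6.590648174285889) 450
  low [0.42  0.048 0.037]
(array([-0.   , -0.   , -0.406]), array([-3.168, -1.467,  0.273]))
```

```bash
python3 -m jog '[[0,0,-0.406,-1,-1,-0.2,1],[0,0,-0.406,-1,-1,-0.2,1],[0,0,-0.406,-1,-1,-0.2,1],[0,0,-0.406,-1,-1,-0.2,1],[0,0,-0.406,-1,-1,-0.2,1],[0,0,-0.406,-1,-1,-0.2,1],[0,0,-0.406,-1,-1,-0.2,1],[0,0,-0.406,-1,-1,-0.2,1]]'
python3 - <<'E'
from h import *
print(rel([.679,.0447,.15],R_of([0,0,-1],[-.025,1,0])))
E
```

```text
time_s: 1.72
tcp_pos: [0.3033, 0.2645, 0.2599]
ee_rot: [0.004, 1.0, -0.001, 0.002]
wrist_force: [0.3, 1.4, -0.1]
opening: 0.0928
gripper_force: 0.0
(array([-0.003,  0.005, -0.041]), array([-1.884, -1.084,  0.559]))
```

```bash
python3 -m jog '[[0,0,-0.04,-1,-1,0,1],[0,0,-0.04,-1,-1,0,1],[0,0,-0.04,-1,-1,0,1],[0,0,-0.04,-1,-1,0,1],[0,0,-0.04,-1,-1,0,1],[0,0,-0.04,-1,-1,0,1],[0,0,-0.04,-1,-1,0,1],[0,0,-0.04,-1,-1,0,1]]'
python3 - <<'E'
from h import *
print(rel([.679,.0447,.064],R_of([0,0,-1],[-.025,1,0])))
E
```

```text
time_s: 2.38
tcp_pos: [0.5036, 0.0656, 0.2579]
ee_rot: [-0.013, 1.0, -0.001, 0.001]
wrist_force: [1.3, -1.2, 0.6]
opening: 0.0928
gripper_force: 0.0
(array([-0.002,  0.002,  0.003]), array([-0.872, -0.126,  0.971]))
```

```bash
python3 -m jog '[[0,0,0,-0.872,-0.126,0.3,1],[0,0,0,-0.872,-0.126,0.3,1],[0,0,0,-0.872,-0.126,0.3,1],[0,0,0,-0.872,-0.126,0.3,1],[0,0,0,-0.872,-0.126,0.3,1],[0,0,0,-0.872,-0.126,0.3,1],[0,0,0,-0.872,-0.126,0.5,1],[0,0,0,-0.872,-0.126,0.7,1],[0,0,0,-0.872,-0.126,0.85,1],[0,0,0,-0.872,-0.126,0.97,1],[0,0,0,-0.872,-0.126,0.97,1],[0,0,0,-0.872,-0.126,0.97,-1],[0,0,0,-0.872,-0.126,0.97,-1],[0,0,0,-0.872,-0.126,0.97,-1],[0,0,0,-0.872,-0.126,0.97,-1],[0,0,0,-0.872,-0.126,0.97,-1],[0,0,0,-0.872,-0.126,0.97,-1],[0,0,0,-0.872,-0.126,0.97,-1]]'
```

```text
time_s: 3.88
tcp_pos: [0.675, 0.05, 0.0653]
ee_rot: [-0.016, 1.0, -0.0, 0.0]
wrist_force: [-0.3, 0.9, -0.3]
opening: 0.0508
gripper_force: 0.0
```

```bash
python3 -m jog '[[0,0,0,0,-0.025,0,-1],[0,0,0,0,-0.025,0,-1],[0,0,0,0,-0.025,0,-1],[0,0,0,0,-0.025,0,-1],[0,0,0,0,-0.025,0,-1],[0,0,0,0,-0.025,0,-1],[0,0,0,0,-0.025,0,-1],[0,0,0,0,-0.025,0,-1],[0,0,0,0,-0.025,0,-1],[0,0,0,0,-0.025,0,-1]]'
```

```text
time_s: 4.72
tcp_pos: [0.6749, 0.0449, 0.0646]
ee_rot: [-0.016, 1.0, -0.0, -0.0]
wrist_force: [0.9, -2.5, -0.9]
opening: 0.0118
gripper_force: 30.0
```

```bash
python3 -m jog '[[0,0,0,0,0,-0.2,-1],[0,0,0,0,0,-0.4,-1],[0,0,0,0,0,-0.6,-1],[0,0,0,0,0,-0.8,-1],[0,0,0,0.1,0.15,-0.8,-1],[0,0,0,0.2,0.3,-0.8,-1],[0,0,0,0.3,0.45,-0.8,-1],[0,0,0,0.4,0.6,-0.8,-1],[0,0,0,0.5,0.75,-0.8,-1],[0,0,0,0.6,0.9,-0.8,-1],[0,0,0,0.7,1,-0.8,-1],[0,0,0,0.7,1,-0.8,-1]]'
python3 - <<'E'
from h import *
t=np.deg2rad(60)
print(rel([.535,.277,.195],R_of([0,0,-1],[0,1,0])))
print(rel([.535,.277,.195],R_of([np.sin(t),0,-np.cos(t)],[0,1,0])))
E
```

```text
time_s: 5.72
tcp_pos: [0.5235, 0.2449, 0.2242]
ee_rot: [-0.018, 1.0, 0.001, -0.002]
wrist_force: [0.1, -0.4, -3.1]
opening: 0.0114
gripper_force: 30.0
(array([ 0.003, -0.006,  0.046]), array([-0.064,  0.158,  0.146]))
(array([ 0.027, -1.339,  0.04 ]), array([-0.064,  0.158,  0.146]))
```

```bash
python3 -m jog '[[0,0,0.04,-0.064,0.158,0,-1],[0,0,0.04,-0.064,0.158,0.14,-1],[0,-0.15,0.04,-0.064,0.158,0.14,-1],[0,-0.3,0.04,-0.064,0.158,0.14,-1],[0,-0.45,0.04,-0.064,0.158,0.14,-1],[0,-0.6,0.04,-0.064,0.158,0.14,-1],[0,-0.75,0.04,-0.064,0.158,0.14,-1],[0,-0.9,0.04,-0.064,0.158,0.14,-1],[0,-1,0.04,-0.064,0.158,0.14,-1],[0,-1,0.04,-0.064,0.158,0.14,-1]]'
python3 - <<'E'
from h import *
p=cams.read_camera("side"); save(p,"tip1.png",(200,20,460,220))
t=np.deg2rad(62)
print(rel([.535,.277,.198],R_of([np.sin(t),0,-np.cos(t)],[0,1,0])), ctrl.observe()["qpos"].round(2))
E
```

```text
time_s: 6.55
tcp_pos: [0.5402, 0.2698, 0.196]
ee_rot: [0.002, 0.926, 0.003, 0.377]
wrist_force: [1.1, -0.6, -1.6]
opening: 0.0117
gripper_force: 30.0
(array([ 0.004, -0.392, -0.009]), array([ 0.002,  0.036, -0.026])) [ 0.47  0.11  2.07 -0.96  0.39 -0.3 ]
```

View pics/tip1.png

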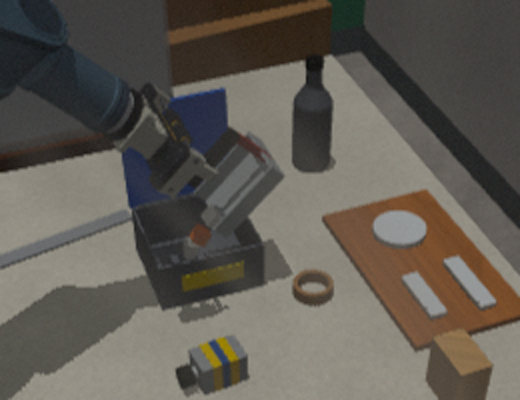

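The scoop is tipped over the tub with the offcuts sliding out (crop around (200,235)). I'll tip it further.

```bash
python3 -m jog '[[0,-0.15,0,0,0.03,-0.02,-1],[0,-0.3,0,0,0.03,-0.02,-1],[0,-0.4,0,0,0.03,-0.02,-1],[0,-0.4,0,0,0.03,-0.02,-1],[0,-0.4,0,0,0.03,-0.02,-1],[0,-0.4,0,0,0.03,-0.02,-1],[0,-0.4,0,0,0.03,-0.02,-1]]'
python3 - <<'E'
from h import *
p=cams.read_camera("side"); save(p,"tip2.png",(200,20,460,220))
print(ctrl.observe()["qpos"].round(2))
for c in ["side","top"]:
    if c=="top": p=cams.read_camera(c)
    W=cloud(p)
    for n in ["off1"]:
        for d in finder.cut_out(n,p)[:7]:
            q=W[d["mask"]]; print(c,n,round(d["p"],2),np.round(d["extent"]),np.nanmedian(q,0).round(3))
E
```

```text
time_s: 7.18
tcp_pos: [0.5405, 0.2689, 0.2995]
ee_rot: [0.001, 0.882, 0.006, 0.472]
wrist_force: [0.2, -0.3, -2.7]
opening: 0.012
gripper_force: 30.0
[ 0.53 -0.02  2.08 -1.22  0.45 -0.07]
side off1 0.46 [281. 141. 291. 148.] [0.479 0.321 0.025]
top off1 0.63 [213. 216. 218. 221.] [0.456 0.302 0.027]
top off1 0.37 [291. 203. 309. 237.] [0.456 0.052 0.049]
```

View pics/tip2.png

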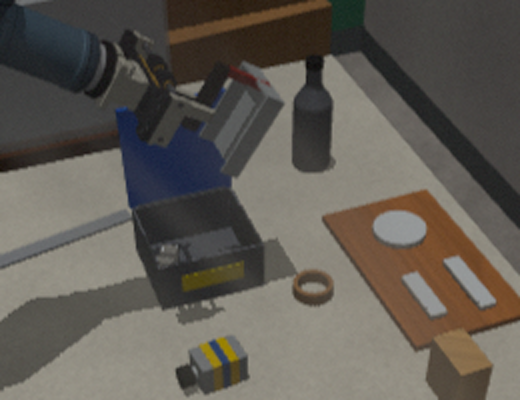

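```bash
python3 - <<'E'
from h import *
a=cams.read_camera("side")["image"][45:160,240:350]; b=cams.read_camera("top")["image"][130:245,140:260]; s=cv2.imread("pics/side0.png")[155:215,340:410,::-1]
f=lambda i:cv2.resize(i,(390,390),interpolation=cv2.INTER_CUBIC)
cv2.imwrite("pics/tip3.png",cv2.convertScaleAbs(np.hstack([f(a),f(b)])[:,:,::-1],alpha=1.6))
cv2.imwrite("pics/tip3s.png",f(s)[:,:,::-1])
E
```

```text
(no output)
```

View pics/tip3.png

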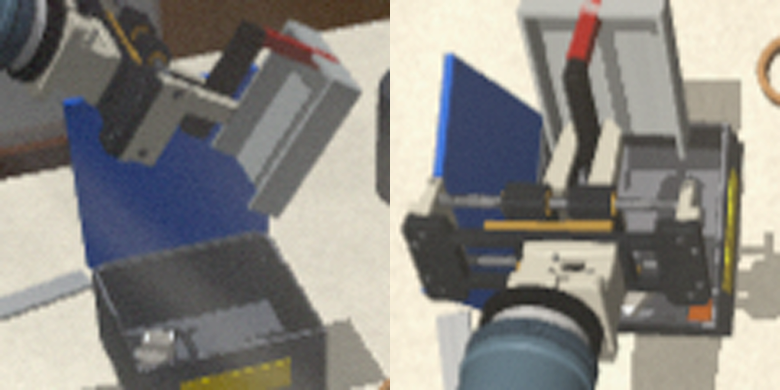

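View pics/tip3s.png

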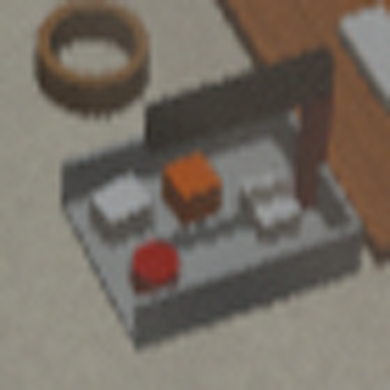

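The scoop is empty: the only red left at its back is its post. The offcuts lie in the tub, so I'll take the scoop back.

```bash
python3 -m jog '[[0,0.15,0,0,0,0,-1],[0,0.3,0,0,0,0,-1],[0,0.45,0,0,0,0,-1],[0,0.6,0,0,0,0,-1],[0,0.75,0,0,0,0,-1],[0,0.9,0,0,0,0,-1],[0,1,0,0,0,0,-1],[0,1,0,0,0,0,-1],[0,1,0,0,0,0,-1]]'
python3 - <<'E'
from h import *
print(ctrl.observe()["qpos"].round(2),rel([.60,.12,.24],R_of([0,0,-1],[-.03,1,0])))
p=cams.read_camera("top");W=cloud(p)
for n in ["off1","off2"]:
        for d in finder.cut_out(n,p)[:7]:
            q=W[d["mask"]]; print(n,round(d["p"],2),np.round(d["extent"]),np.nanmedian(q,0).round(3))
E
```

```text
time_s: 8.23
tcp_pos: [0.5432, 0.2687, 0.2984]
ee_rot: [-0.001, 0.995, 0.006, 0.095]
wrist_force: [0.1, -0.8, -3.0]
opening: 0.0116
gripper_force: 30.0
[ 0.3   0.21  1.42 -0.05  1.32 -1.26] (array([ 0.012,  0.242, -0.036]), array([-0.223, -0.748,  0.331]))
off1 0.41 [205. 208. 211. 218.] [0.476 0.326 0.025]
off1 0.41 [224. 201. 234. 208.] [0.501 0.265 0.026]
off1 0.38 [299. 231. 307. 241.] [0.415 0.046 0.037]
off2 0.41 [205. 208. 211. 218.] [0.476 0.326 0.025]
off2 0.41 [224. 201. 234. 208.] [0.501 0.265 0.026]
off2 0.38 [299. 231. 307. 241.] [0.415 0.046 0.037]
```

```bash
python3 -m jog '[[0,0.242,-0.036,-0.22,-0.15,0,-1],[0,0.242,-0.036,-0.22,-0.3,0.05,-1],[0,0.242,-0.036,-0.22,-0.45,0.1,-1],[0,0.242,-0.036,-0.22,-0.6,0.2,-1],[0,0.242,-0.036,-0.22,-0.75,0.33,-1],[0,0.242,-0.036,-0.22,-0.75,0.33,-1],[0,0.242,-0.036,-0.22,-0.75,0.33,-1]]'
python3 - <<'E'
from h import *
print(rel([.675,.045,.065],R_of([0,0,-1],[-.03,1,0])))
E
```

```text
time_s: 8.97
tcp_pos: [0.5952, 0.1192, 0.2383]
ee_rot: [-0.015, 1.0, 0.004, 0.001]
wrist_force: [-0.3, 1.0, -2.1]
opening: 0.0117
gripper_force: 30.0
(array([0.01 , 0.002, 0.   ]), array([-0.386, -0.39 ,  0.864]))
```

```bash
python3 -m jog '[[0.01,0,0,-0.1,-0.1,0,-1],[0.01,0,0,-0.2,-0.2,0.1,-1],[0.01,0,0,-0.3,-0.3,0.2,-1],[0.01,0,0,-0.386,-0.39,0.3,-1],[0.01,0,0,-0.386,-0.39,0.45,-1],[0.01,0,0,-0.386,-0.39,0.6,-1],[0.01,0,0,-0.386,-0.39,0.7,-1],[0.01,0,0,-0.386,-0.39,0.78,-1],[0.01,0,0,-0.386,-0.39,0.82,-1],[0.01,0,0,-0.386,-0.39,0.84,-1],[0.01,0,0,-0.386,-0.39,0.85,-1],[0.01,0,0,-0.386,-0.39,0.85,-1],[0.01,0,0,-0.386,-0.39,0.85,-1]]'
```

```text
time_s: 10.05
tcp_pos: [0.6785, 0.0467, 0.072]
ee_rot: [-0.016, 1.0, 0.0, 0.004]
wrist_force: [0.2, -0.4, -2.2]
opening: 0.0115
gripper_force: 30.0
```

Still hanging at −2.2 N, so I'll lower a little more.

```bash
python3 -m jog '[[0,0,0,0,0,0.015,-1],[0,0,0,0,0,0.025,-1],[0,0,0,0,0,0.03,-1],[0,0,0,0,0,0.03,-1],[0,0,0,0,0,0.03,-1]]'
```

```text
time_s: 10.47
tcp_pos: [0.6777, 0.0464, 0.0651]
ee_rot: [-0.016, 1.0, 0.0, 0.003]
wrist_force: [-2.4, 0.3, 3.3]
opening: 0.0116
gripper_force: 30.0
```

```bash
python3 -m jog '[[0,0,0,0,0,0,1],[0,0,0,0,0,0,1],[0,0,0,0,0,0,1],[0,0,0,0,0,0,1],[0,0,0,0,0,0,1],[0,0,0,0,0,-0.2,1],[0,0,0,0,0,-0.4,1],[0,0,0,0,0,-0.6,1],[0,0,0,0,0,-0.8,1],[0,0,0,0,0,-1,-1],[0,0,0,0,0,-1,-1]]'
python3 - <<'E'
from h import *
print(rel([.515,.45,.26],R_of([0,0,-1],[-1,0,0])),rel([.515,.45,.26],R_of([0,0,-1],[1,0,0])),ctrl.observe()["qpos"].round(2))
p=cams.read_camera("top");save(p,"tub.png",(140,100,400,250));W=cloud(p)
for n in ["off1","scoop"]:
    for d in finder.cut_out(n,p)[:7]:
        q=W[d["mask"]]; print(n,round(d["p"],2),np.round(d["extent"]),np.nanmedian(q,0).round(3))
E
```

```text
time_s: 11.38
tcp_pos: [0.68, 0.046, 0.2749]
ee_rot: [-0.016, 1.0, -0.001, 0.011]
wrist_force: [0.4, 0.3, 1.2]
opening: 0.0627
gripper_force: 0.0
(array([-0.023,  0.021, -1.959]), array([0.76 , 2.046, 0.055])) (array([0.021, 0.023, 2.041]), array([0.76 , 2.046, 0.055])) [-0.1   0.46  1.1   0.    1.55 -1.7 ]
off1 0.54 [203. 204. 212. 217.] [0.476 0.326 0.024]
off1 0.43 [212. 212. 219. 222.] [0.459 0.301 0.027]
scoop 0.58 [289. 117. 324. 167.] [0.727 0.053 0.016]
```

View pics/tub.png

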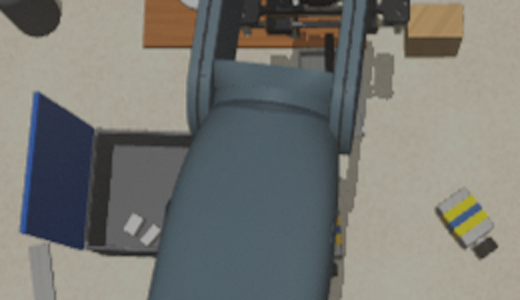

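```bash
python3 -m jog '[[0,0,0,0.1,0.1,-0.1,-1],[0,0,0,0.2,0.3,-0.25,-1],[0,0,0,0.3,0.5,-0.4,-1],[0,0,0,0.4,0.7,-0.4,-1],[0,0,0,0.5,0.85,-0.4,-1],[0,0,0,0.6,1,-0.4,-1],[0,0,0,0.6,1,-0.4,-1],[0,0,0,0.6,1,-0.4,-1]]'
python3 - <<'E'
from h import *
print(rel([.515,.465,.36],R_of([0,0,-1],[0,1,0])))
p=cams.read_camera("top");W=cloud(p).reshape(-1,3); 
q=W[(W[:,0]>.42)&(W[:,0]<.61)&(W[:,1]>.33)&(W[:,1]<.45)&(W[:,2]>.10)&(W[:,2]<.27)]; print(len(q),np.polyfit(q[:,2],q[:,1],1),q.max(0))
E
```

```text
time_s: 12.2
tcp_pos: [0.5468, 0.2452, 0.3423]
ee_rot: [-0.019, 1.0, 0.001, 0.001]
wrist_force: [0.5, -0.4, 0.7]
opening: 0.001
gripper_force: 0.0
(array([0.001, 0.003, 0.047]), array([ 0.118,  1.104, -0.088]))
1459 [0.11448015 0.36656768] [0.604884   0.4034886  0.25893076]
```

```bash
python3 -m jog '[[0,0,0.04,0.12,0.2,-0.08,-1],[0,0,0.04,0.12,0.4,-0.08,-1],[0,0,0.04,0.12,0.6,-0.08,-1],[0,0,0.04,0.12,0.8,-0.08,-1],[0,0,0.04,0.12,1,-0.08,-1],[0,0,0.04,0.12,1,-0.08,-1],[0,0,0.04,0.12,1,-0.08,-1]]'
python3 - <<'E'
from h import *
print(rel([.515,.465,.225],R_of([0,0,-1],[0,1,0])))
E
```

```text
time_s: 12.83
tcp_pos: [0.5198, 0.4417, 0.3562]
ee_rot: [-0.001, 1.0, -0.001, 0.001]
wrist_force: [-0.8, -1.4, 0.2]
opening: 0.0004
gripper_force: 0.0
(array([-0.003,  0.003,  0.003]), array([0.025, 0.118, 0.656]))
```

```bash
python3 -m jog '[[0,0,0,0.025,0.04,0.1,-1],[0,0,0,0.025,0.04,0.25,-1],[0,0,0,0.025,0.04,0.4,-1],[0,0,0,0.025,0.04,0.55,-1],[0,0,0,0.025,0.04,0.656,-1],[0,0,0,0.025,0.04,0.656,-1],[0,0,0,0.025,0.04,0.656,-1]]'
```

```text
time_s: 13.42
tcp_pos: [0.5154, 0.4468, 0.2273]
ee_rot: [0.001, 1.0, -0.001, 0.002]
wrist_force: [0.8, 0.7, -0.5]
opening: 0.0007
gripper_force: 0.0
```

```bash
python3 -m jog '[[0,0,0,0,-0.1,0,-1],[0,0,0,0,-0.2,-0.03,-1],[0,0,0,0,-0.3,-0.05,-1],[0,0,0,0,-0.38,-0.04,-1],[0,0,0,0,-0.46,-0.03,-1],[0,0,0,0,-0.52,-0.015,-1],[0,0,0,0,-0.59,0.02,-1],[0,0,0,0,-0.66,0.05,-1],[0,0,0,0,-0.72,0.09,-1],[0,0,0,0,-0.78,0.14,-1],[0,0,0,0,-0.83,0.19,-1],[0,0,0,0,-0.885,0.245,-1],[0,0,0,0,-0.92,0.31,-1],[0,0,0,0,-0.96,0.38,-1],[0,0,0,0,-0.99,0.44,-1],[0,0,0,0,-0.99,0.5,-1]]'
python3 - <<'E'
from h import *
p=cams.read_camera("top");W=cloud(p).reshape(-1,3); 
q=W[(W[:,0]>.42)&(W[:,0]<.47)&(W[:,1]>.2)&(W[:,1]<.37)&(W[:,2]>.09)&(W[:,2]<.27)]; print(len(q),np.arctan(np.polyfit(q[:,1],q[:,2],1)),q.min(0),q.max(0))
E
```

```text
time_s: 14.75
tcp_pos: [0.5177, 0.2495, 0.1303]
ee_rot: [0.0, 1.0, 0.0, 0.005]
wrist_force: [0.0, -1.9, 4.3]
opening: 0.0004
gripper_force: 1.9
395 [-0.26416561  0.1939193 ] [0.42835034 0.21439962 0.09358303] [0.4699514  0.36970009 0.14152203]
```

```bash
python3 -m jog '[[0,0,0,0,0,0.05,-1],[0,0,0,0,0,0.1,-1],[0,0,0,0,-0.02,0.15,-1],[0,0,0,0,-0.04,0.19,-1],[0,0,0,0,-0.04,0.21,-1],[0,0,0,0,-0.04,0.22,-1],[0,0,0,0,-0.04,0.22,-1]]'
python3 - <<'E'
from h import *
p=cams.read_camera("top");W=cloud(p).reshape(-1,3); 
q=W[(W[:,0]>.42)&(W[:,0]<.47)&(W[:,1]>.2)&(W[:,1]<.37)&(W[:,2]>.08)&(W[:,2]<.27)]; print(len(q),np.arctan(np.polyfit(q[:,1],q[:,2],1)),q.min(0),q.max(0))
E
```

```text
time_s: 15.38
tcp_pos: [0.5172, 0.2456, 0.093]
ee_rot: [-0.001, 1.0, 0.003, 0.006]
wrist_force: [-18.4, 0.6, 57.3]
opening: 0.0006
gripper_force: 28.9
383 [0.00300309 0.09186042] [0.42814463 0.20765575 0.08689456] [0.46996537 0.36967309 0.1000963 ]
```

The lid is home: 0.003 rad, with a hard contact force. I'll retreat and re-measure the tins.

```bash
python3 -m jog '[[0,0,0,0,0,-0.1,-1],[0,0,0,0,0,-0.3,-1],[0,0,0,0,0,-0.5,-1],[0,0,0,0,0,-0.7,-1],[0,0,0,0,0,-0.8,1],[0,0,0,0,0,-0.8,1]]'
cat >> h.py <<'E'
def tins(p=None,pr=True):
    p=p or cams.read_camera("top"); W=cloud(p); out=[]
    for d in finder.cut_out("tin1",p)[:4]:
        if d["p"]<.35: continue
        q=W[d["mask"]]; q=q[~np.isnan(q[:,0])]; q=q[np.abs(q[:,2]-np.median(q[:,2]))<.2]
        b=q[q[:,2]>.044]; c=q[(q[:,2]>.028)&(q[:,2]<.0425)]
        if len(b)<30: continue
        r=cv2.minAreaRect((b[:,:2]*1000).astype(np.float32)); P=cv2.boxPoints(r)
        m=b[:,:2].mean(0); cap=c[:,:2].mean(0) if len(c) else m
        print(round(d["p"],2),np.round(d["extent"]),"rect",np.round(r[0],1),np.round(r[1],1),round(r[2],1),"bodymean",m.round(4),"cap",cap.round(4),"zmax",np.percentile(q[:,2],98).round(3),len(b))
E
python3 - <<'E'
from h import *
p=cams.read_camera("top"); save(p,"tins.png",(140,100,480,300))
tins(p)
p=cams.read_camera("side"); print("side"); tins(p)
E
```

```text
time_s: 15.93
tcp_pos: [0.5174, 0.2438, 0.2499]
ee_rot: [-0.001, 1.0, 0.002, 0.008]
wrist_force: [0.4, 0.7, 0.6]
opening: 0.0093
gripper_force: 0.0
0.62 [288. 202. 309. 238.] rect [456.  52.] [94.3 50.2] 7.4 bodymean [0.4662 0.0533] cap [0.4195 0.0472] zmax 0.055 436
side
0.84 [287. 190. 323. 213.] rect [456.1  50.1] [97.4 56.2] 0.9 bodymean [0.4662 0.0483] cap [0.4457 0.0345] zmax 0.055 338
0.73 [326. 234. 359. 270.] rect [ 486.6 -158. ] [95.5 53. ] 38.5 bodymean [ 0.4936 -0.1537] cap [ 0.472  -0.1781] zmax 0.055 455
0.45 [354. 162. 406. 206.] rect [696.6  46.2] [107.2  19.2] 0.6 bodymean [0.6995 0.0438] cap [0.6936 0.0272] zmax 0.097 305
```

View pics/tins.png

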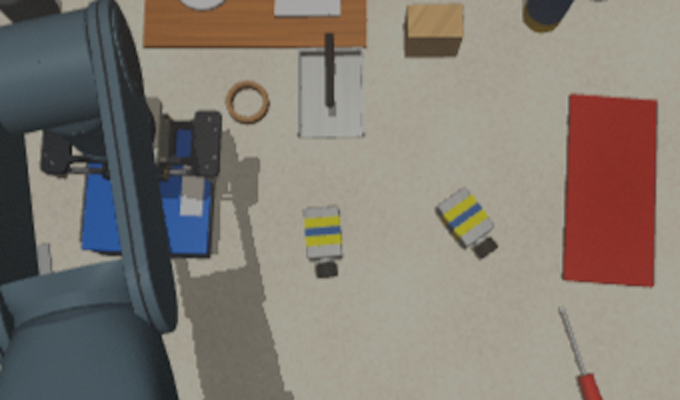

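Both tins lie as before, at crop (322,235) and (467,215), and the lid is flat. I'll fit a quick kinematic model to the logged joint readings, so I know which grasp tilts are reachable.

```bash
cat > kin.py <<'E'
from h import *
from scipy.optimize import least_squares
lo=np.array([-3.14,-.91,.19,-1.22,.22,-3.12]); hi=np.array([3.14,2.08,2.58,4.36,2.71,3.12])
def fk(q,P):
    h,L1,L2,e,Lt,D,o=P; Y=lambda a:Rn.from_rotvec([0,a,0]); Z=lambda a:Rn.from_rotvec([0,0,a])
    A=Z(q[0]); B=A*Y(q[1]); C=B*Y(q[2]); E=C*Z(q[3])*Y(q[4])*Z(q[5]+o)
    return A.apply([0,D,h])+B.apply([0,0,L1])+C.apply([e,0,L2])+E.apply([0,0,Lt]), E
def fit(S):
    def r(P):
        v=[]
        for q,p,o in S:
            a,E=fk(q,P); v+=list((a-p)*10)+list((E.inv()*Rn.from_quat(o)).as_rotvec())
        return v
    return min((least_squares(r,[.3,.4,.35,0,.3,D,o]) for D in(.1,-.1) for o in (0,1.57,3.14,-1.57)),key=lambda s:s.cost)
def ik(pos,R,P,q0,n=20):
    best=None; g=np.random.default_rng(0)
    for k in range(n):
        x0=np.clip(q0+g.normal(0,.6,6)*(k>0),lo+.05,hi-.05)
        s=least_squares(lambda q:np.r_[(fk(q,P)[0]-pos)*10,(fk(q,P)[1].inv()*R).as_rotvec(),.001*(q-q0)],x0,bounds=(lo+.04,hi-.04))
        if best is None or s.cost<best.cost: best=s
    return best
E
python3 - <<'E'
from kin import *
s=ctrl.observe()
S=[([1.049,.259,1.536,0,1.348,-.203],[.172,.522,.218],[.159,.987,-.001,0]),
([.47,.11,2.07,-.96,.39,-.3],[.5402,.2698,.196],[.002,.926,.003,.377]),
([.53,-.02,2.08,-1.22,.45,-.07],[.5405,.2689,.2995],[.001,.882,.006,.472]),
([.3,.21,1.42,-.05,1.32,-1.26],[.5432,.2687,.2984],[-.001,.995,.006,.095]),
([-.1,.46,1.1,0,1.55,-1.7],[.68,.046,.2749],[-.016,1,-.001,.011]),
(s["qpos"],s["tcp_pos"],s["ee_rot"])]
f=fit(S); P=f.x; print(f.cost,P.round(3)); np.save("P.npy",P)
for n,ctr,yaw in [("B",[.467,.0533],6.8),("A",[.4936,-.152],37)]:
  f_=np.array([np.cos(np.deg2rad(yaw)),np.sin(np.deg2rad(yaw)),0])
  for tilt in (0,30,45,60):
    a=np.deg2rad(tilt); d=np.sin(a)*f_-[0,0,np.cos(a)]
    for sg in (1,-1):
      y=sg*np.array([-f_[1],f_[0],0]); g=np.r_[ctr,.028]+.006*f_
      for h in (0,.15):
        b=ik(g+.019*d+[0,0,h],R_of(d,y),P,s["qpos"],6); print(n,tilt,sg,h,round(b.cost,5),b.x.round(2))
E
```

```text
0.0029668952979536953 [0.214 0.535 0.423 0.056 0.366 0.111 1.571]
B 0 1 0 0.0 [-0.12  0.38  1.96 -0.    0.8  -1.81]
B 0 1 0.15 0.0 [-0.12  0.18  1.79 -0.    1.17 -1.81]
B 0 -1 0 0.0 [-0.12  0.38  1.96  0.    0.8   1.33]
B 0 -1 0.15 0.0 [-0.12  0.18  1.79  0.    1.17  1.33]
B 30 1 0 0.00272 [-0.3   0.26  2.36  1.14  0.26 -3.08]
B 30 1 0.15 0.0 [-0.27 -0.09  2.21  0.36  0.56 -2.22]
B 30 -1 0 0.00091 [-0.32  0.27  2.43  1.76  0.26 -0.58]
B 30 -1 0.15 0.0 [-0.27 -0.09  2.21  0.36  0.56  0.92]
B 45 1 0 0.04622 [-0.3   0.24  2.36  1.17  0.26 -3.08]
B 45 1 0.15 6e-05 [-0.38 -0.15  2.43  1.16  0.37 -3.08]
B 45 -1 0 0.00478 [-0.34  0.33  2.54  2.46  0.46 -1.3 ]
B 45 -1 0.15 0.0 [-0.4  -0.15  2.44  1.22  0.38  0.  ]
B 60 1 0 0.15042 [-0.3   0.22  2.36  1.21  0.26 -3.08]
B 60 1 0.15 0.03113 [-0.32 -0.16  2.44  1.25  0.28 -3.08]
B 60 -1 0 0.05682 [-0.35  0.34  2.54  2.45  0.51 -1.31]
B 60 -1 0.15 0.00895 [-0.47 -0.13  2.54  1.76  0.47 -0.59]
A 0 1 0 0.0 [-0.51  0.44  1.86 -0.    0.84 -2.72]
A 0 1 0.15 0.0 [-0.51  0.25  1.69 -0.    1.2  -2.72]
A 0 -1 0 0.0 [-0.51  0.44  1.86  0.    0.84  0.42]
A 0 -1 0.15 0.0 [-0.51  0.25  1.69  0.    1.2   0.42]
A 30 1 0 0.0368 [-0.68  0.39  1.98  0.41  0.74 -3.08]
A 30 1 0.15 0.01461 [-0.76  0.16  1.88  0.43  1.07 -3.08]
A 30 -1 0 0.0 [-0.87  0.42  2.08  0.79  0.78 -0.56]
A 30 -1 0.15 0.0 [-0.87  0.17  1.94  0.6   1.09 -0.24]
A 45 1 0 0.12415 [-0.71  0.39  1.99  0.5   0.76 -3.08]
A 45 1 0.15 0.07073 [-0.81  0.15  1.91  0.55  1.07 -3.08]
A 45 -1 0 0.0 [-1.04  0.53  2.15  1.06  0.93 -0.98]
A 45 -1 0.15 0.0 [-1.04  0.22  2.04  0.87  1.17 -0.59]
A 60 1 0 0.26132 [-0.76  0.4   1.99  0.59  0.81 -3.08]
A 60 1 0.15 0.16825 [-0.88  0.16  1.94  0.66  1.1  -3.08]
A 60 -1 0 0.0 [-1.18  0.7   2.17  1.19  1.13 -1.28]
A 60 -1 0.15 0.0 [-1.18  0.35  2.12  1.05  1.31 -0.9 ]
```

```bash
cat > srch.py <<'E'
from kin import *
import sys; P=np.load("P.npy"); lo+=.06; hi-=.06
import multiprocessing as mp
tin={"B":([.467,.0533],6.8),"A":([.4936,-.152],37)}
Z=lambda a:Rn.from_rotvec([0,0,a])
def poses(n,a,sg):
    ctr,yaw=tin[n]; w=np.deg2rad(yaw); f=np.array([np.cos(w),np.sin(w),0]); d=np.sin(a)*f-[0,0,np.cos(a)]
    R=R_of(d,sg*np.array([-f[1],f[0],0])); g=np.r_[ctr,.028]+.006*f
    tinR=Rn.from_matrix(np.stack([[0,0,1.],np.cross(-f,[0,0,1]),-f],1))  # x up, z=cap dir
    return f,d,R,g,tinR
def place(tinR,R,d,g,ctr,psi,site):
    "standing: tin z up, tin yaw psi"
    T=Z(psi); M=T*tinR.inv()
    base=np.array([*ctr,.025])-0  # tin centre point lying (mid body)
    tcp=g+.019*d
    rel=M.apply(tcp-base)  # rel. to mid body
    return np.array([*site,.012+.036])+rel, M*R
q0=np.array([-.6,.4,1.9,.5,1.,0])
def job(x):
    n,adeg,sg=x; a=np.deg2rad(adeg); f,d,R,g,tR=poses(n,a,sg); out=[]
    b=ik(g+.019*d,R,P,q0,5)
    c=ik(g+.019*d+[0,0,.12],R,P,b.x,3)
    if b.cost>2e-4 or c.cost>2e-4: return [(n,adeg,sg,"nopick",b.cost,c.cost)]
    for psi in range(0,360,30):
        for site in ([.48,-.367],[.61,-.367]):
            p,Q=place(tR,R,d,g,tin[n][0],np.deg2rad(psi),site)
            e=ik(p,Q,P,b.x,3)
            if e.cost>2e-4: continue
            h=ik(p+[0,0,.1],Q,P,e.x,2)
            if h.cost<2e-4: out.append((n,adeg,sg,psi,site,b.x.round(2),c.x.round(2),h.x.round(2),e.x.round(2),Q.apply([0,0,1]).round(2)))
    return out or [(n,adeg,sg,"noplace")]
if __name__=="__main__":
    with mp.Pool() as p:
        for o in p.map(job,[(n,a,s) for n in "BA" for a in (15,25,35,45) for s in (1,-1)]):
            for r in o: print(*r)
E
nproc; OMP_NUM_THREADS=1 timeout 500 python3 srch.py
```

```text
4
B 15 1 0 [0.48, -0.367] [-0.18  0.28  2.18  0.18  0.43 -2.03] [-0.18  0.07  2.04  0.11  0.78 -1.94] [-0.55  1.21  0.65 -0.81  2.37 -2.37] [-0.55  1.33  0.63 -0.74  2.3  -2.27] [-0.97 -0.   -0.26]
B 15 1 30 [0.48, -0.367] [-0.18  0.28  2.18  0.18  0.43 -2.03] [-0.18  0.07  2.04  0.11  0.78 -1.94] [-0.39  1.02  1.09 -0.97  1.95 -2.4 ] [-0.39  1.15  1.08 -0.94  1.89 -2.29] [-0.84 -0.48 -0.26]
B 15 1 30 [0.61, -0.367] [-0.18  0.28  2.18  0.18  0.43 -2.03] [-0.18  0.07  2.04  0.11  0.78 -1.94] [-0.34  1.28  0.48 -1.1   2.18 -2.7 ] [-0.34  1.4   0.46 -1.04  2.13 -2.6 ] [-0.84 -0.48 -0.26]
B 15 1 210 [0.48, -0.367] [-0.18  0.28  2.18  0.18  0.43 -2.03] [-0.18  0.07  2.04  0.11  0.78 -1.94] [-1.43  0.74  1.79  1.11  1.57 -1.01] [-1.43  0.92  1.78  1.11  1.49 -1.16] [ 0.84  0.48 -0.26]
B 15 1 210 [0.61, -0.367] [-0.18  0.28  2.18  0.18  0.43 -2.03] [-0.18  0.07  2.04  0.11  0.78 -1.94] [-1.22  0.79  1.64  1.27  1.48 -0.87] [-1.22  0.96  1.63  1.29  1.44 -1.02] [ 0.84  0.48 -0.26]
B 15 1 240 [0.48, -0.367] [-0.18  0.28  2.18  0.18  0.43 -2.03] [-0.18  0.07  2.04  0.11  0.78 -1.94] [-1.28  0.
[... 19962 characters left out ...]
 -0.66] [-1.05  0.82  1.09  0.38  1.93  2.09] [-1.05  0.92  1.14  0.37  1.78  2.03] [ 0.    0.71 -0.71]
A 45 -1 270 [0.61, -0.367] [-1.04  0.53  2.15  1.06  0.93 -0.98] [-1.04  0.27  2.07  0.9   1.12 -0.66] [-0.92  1.    0.72  0.5   2.04  2.31] [-0.92  1.08  0.79  0.47  1.9   2.23] [ 0.    0.71 -0.71]
A 45 -1 300 [0.48, -0.367] [-1.04  0.53  2.15  1.06  0.93 -0.98] [-1.04  0.27  2.07  0.9   1.12 -0.66] [-0.9   0.93  0.85  0.12  2.13  1.74] [-0.9   1.02  0.92  0.11  1.98  1.72] [-0.35  0.61 -0.71]
A 45 -1 330 [0.48, -0.367] [-1.04  0.53  2.15  1.06  0.93 -0.98] [-1.04  0.27  2.07  0.9   1.12 -0.66] [-0.75  0.96  0.8  -0.19  2.15  1.31] [-0.75  1.05  0.86 -0.17  2.    1.34] [-0.61  0.35 -0.71]
```

```bash
cat > plan.py <<'E'
from srch import *
def rows(q1,n=4):
    "waypoints of a joint-space path from the present pose to q1, as shares"
    s=ctrl.observe(); q=s["qpos"]; R0=Rn.from_quat(s["ee_rot"]); p0=np.array(s["tcp_pos"])
    for k in range(1,n+1):
        p,R=fk(q+(q1-q)*k/n,P); print(k,"turn",((R0.inv()*R).as_rotvec()/(np.pi/4)).round(2),"shift",(R0.inv().apply(p-p0)/.2).round(2),"tcp",p.round(3))
E
python3 - <<'E'
from plan import *
from srch import *
tin["A"]=([.4943,-.1485],36.5)
f,d,R,g,tR=poses("A",np.pi/4,1)
q=ctrl.observe()["qpos"]; print(q.round(2))
b=ik(g+.019*d+[0,0,.12],R,P,np.array([-1.04,.27,2.07,.9,1.12,2.48]),3); print(b.cost,b.x.round(2)); rows(b.x,6)
f,d,R,g,tR=poses("A",np.pi/4,-1)
b=ik(g+.019*d+[0,0,.12],R,P,np.array([-1.04,.27,2.07,.9,1.12,-.66]),3); print(b.cost,b.x.round(2)); rows(b.x,8)
E
```

```text
[ 0.25  0.28  1.45 -0.    1.41 -1.33]
1.2732431799771427e-10 [-1.04  0.27  2.08  0.9   1.11  2.48]
1 turn [-0.14  0.15  1.12] shift [-0.01 -0.31  0.19] tcp [0.516 0.182 0.204]
2 turn [-0.23  0.38  2.26] shift [-0.02 -0.59  0.33] tcp [0.518 0.125 0.177]
3 turn [-0.26  0.74  3.39] shift [-0.03 -0.87  0.42] tcp [0.521 0.068 0.158]
4 turn [ 0.11 -0.97 -3.2 ] shift [-0.05 -1.18  0.48] tcp [0.523 0.008 0.147]
5 turn [-0.1  -0.97 -1.99] shift [-0.04 -1.52  0.51] tcp [ 0.521 -0.061  0.139]
6 turn [-0.32 -0.96 -0.77] shift [ 0.02 -1.9   0.54] tcp [ 0.51  -0.137  0.135]
1.229422643346643e-10 [-1.04  0.27  2.08  0.9   1.11 -0.66]
1 turn [-0.13  0.08  0.34] shift [-0.01 -0.23  0.15] tcp [0.515 0.196 0.212]
2 turn [-0.26  0.15  0.7 ] shift [-0.02 -0.45  0.26] tcp [0.517 0.153 0.189]
3 turn [-0.4   0.21  1.06] shift [-0.02 -0.66  0.35] tcp [0.519 0.111 0.171]
4 turn [-0.54  0.26  1.44] shift [-0.03 -0.87  0.42] tcp [0.521 0.068 0.158]
5 turn [-0.69  0.31  1.82] shift [-0.04 -1.1   0.47] tcp [0.523 0.023 0.149]
6 turn [-0.85  0.35  2.21] shift [-0.04 -1.34  0.5 ] tcp [ 0.523 -0.025  0.143]
7 turn [-1.03  0.38  2.6 ] shift [-0.03 -1.61  0.52] tcp [ 0.52  -0.079  0.138]
8 turn [-1.23  0.41  2.98] shift [ 0.02 -1.9   0.54] tcp [ 0.51  -0.137  0.135]
```

```bash
python3 -m jog '[[-0.13,0.08,0.34,-0.01,-0.2,0.1,1],[-0.13,0.08,0.34,-0.01,-0.2,0.1,1],[-0.26,0.15,0.7,-0.02,-0.42,0.15,1],[-0.26,0.15,0.7,-0.02,-0.42,0.15,1],[-0.26,0.15,0.7,-0.02,-0.42,0.15,1],[-0.37,0.2,0.98,-0.02,-0.63,0.15,1],[-0.37,0.2,0.98,-0.02,-0.63,0.15,1],[-0.37,0.2,0.98,-0.02,-0.63,0.15,1],[-0.37,0.2,0.98,-0.02,-0.63,0.15,1],[-0.37,0.2,0.98,-0.02,-0.63,0.15,1]]'
python3 - <<'E'
from plan import *
print(ctrl.observe()["qpos"].round(2)); rows(np.array([-1.04,.27,2.08,.9,1.11,-.66]),4)
E
```

```text
time_s: 16.97
tcp_pos: [0.5185, 0.1179, 0.2133]
ee_rot: [0.372, 0.914, 0.142, -0.075]
wrist_force: [-0.8, -0.1, 1.2]
opening: 0.0909
gripper_force: 0.0
[-0.21  0.24  1.62  0.31  1.39 -1.08]
1 turn [-0.2   0.08  0.48] shift [-0.23 -0.2   0.05] tcp [0.522 0.063 0.185]
2 turn [-0.41  0.14  0.97] shift [-0.46 -0.42  0.05] tcp [0.525 0.003 0.164]
3 turn [-0.65  0.21  1.47] shift [-0.69 -0.68  0.02] tcp [ 0.523 -0.064  0.148]
4 turn [-0.9   0.28  1.98] shift [-0.91 -0.99 -0.03] tcp [ 0.508 -0.139  0.134]
```

```bash
python3 -m jog '[[-0.2,0.08,0.48,-0.23,-0.2,0,1],[-0.2,0.08,0.48,-0.23,-0.2,0,1],[-0.2,0.08,0.48,-0.23,-0.2,0,1],[-0.41,0.14,0.97,-0.46,-0.42,-0.05,1],[-0.41,0.14,0.97,-0.46,-0.42,-0.05,1],[-0.41,0.14,0.97,-0.46,-0.42,-0.05,1],[-0.41,0.14,0.97,-0.46,-0.42,-0.05,1],[-0.41,0.14,0.97,-0.46,-0.42,-0.05,1]]'
python3 - <<'E'
from plan import *
print(ctrl.observe()["qpos"].round(2)); rows(np.array([-1.04,.27,2.08,.9,1.11,-.66]),3)
E
```

```text
time_s: 17.63
tcp_pos: [0.5247, -0.0027, 0.1834]
ee_rot: [0.683, 0.671, 0.266, -0.112]
wrist_force: [-0.1, 0.4, -0.2]
opening: 0.0925
gripper_force: 0.0
[-0.63  0.23  1.82  0.59  1.29 -0.84]
1 turn [-0.15  0.05  0.33] shift [-0.23 -0.   -0.03] tcp [ 0.525 -0.044  0.165]
2 turn [-0.32  0.11  0.66] shift [-0.46 -0.03 -0.08] tcp [ 0.52  -0.09   0.149]
3 turn [-0.48  0.16  1.01] shift [-0.71 -0.08 -0.16] tcp [ 0.508 -0.139  0.134]
```

```bash
python3 -m jog '[[-0.15,0.05,0.33,-0.23,0,-0.03,1],[-0.15,0.05,0.33,-0.23,0,-0.03,1],[-0.32,0.11,0.66,-0.46,-0.03,-0.08,1],[-0.32,0.11,0.66,-0.46,-0.03,-0.08,1],[-0.48,0.16,1,-0.71,-0.08,-0.16,1],[-0.48,0.16,1,-0.71,-0.08,-0.16,1],[-0.48,0.16,1,-0.71,-0.08,-0.16,1],[-0.48,0.16,1,-0.71,-0.08,-0.16,1],[-0.48,0.16,1,-0.71,-0.08,-0.16,1]]'
python3 - <<'E'
from plan import *
from srch import *
tin["A"]=([.4943,-.1485],36.5)
f,d,R,g,tR=poses("A",np.pi/4,-1); print("low",rel(g+.019*d,R),"high",rel(g+.019*d+[0,0,.1],R))
p=cams.read_camera("side"); tins(p); save(p,"pre.png",(280,170,440,290)); p=cams.read_camera("top"); tins(p)
E
```

```text
time_s: 18.38
tcp_pos: [0.5094, -0.1391, 0.135]
ee_rot: [0.876, 0.296, 0.362, -0.118]
wrist_force: [-0.5, 0.1, -0.6]
opening: 0.0928
gripper_force: 0.0
low (array([-0.003,  0.005,  0.017]), array([-0.418, -0.012,  0.434])) high (array([-0.003,  0.005,  0.017]), array([-0.066, -0.008,  0.079]))
0.84 [330. 238. 357. 272.] rect [ 476.2 -164.1] [79.7 51.5] 33.5 bodymean [ 0.4846 -0.1598] cap [ 0.4681 -0.1802] zmax 0.054 329
0.45 [308. 189. 322. 194.] rect [469.  -15.8] [198.9  27.9] 73.7 bodymean [0.49   0.0546] cap [0.49   0.0546] zmax 0.227 42
0.98 [359. 195. 386. 221.] rect [ 493.  -144.3] [78.1 63.9] 14.8 bodymean [ 0.4987 -0.1454] cap [ 0.4737 -0.1541] zmax 0.055 357
0.6 [288. 202. 309. 238.] rect [462.4  52.6] [84.1 49.9] 7.7 bodymean [0.4666 0.0532] cap [0.4198 0.0473] zmax 0.055 432
```

View pics/pre.png

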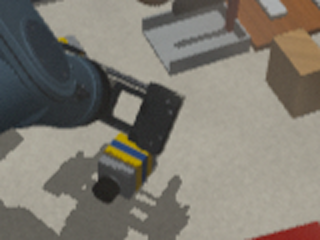

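Side crop: the gripper is above tin A (crop (125,165)), whose cap points toward the camera at (105,187), and it lines up as planned. Descending.

```bash
python3 -m jog '[[0,0,0.017,-0.066,-0.01,0.079,1],[0,0,0.017,-0.15,-0.01,0.165,1],[0,0,0.017,-0.23,-0.01,0.245,1],[0,0,0.017,-0.31,-0.01,0.325,1],[0,0,0.017,-0.37,-0.012,0.385,1],[0,0,0.017,-0.41,-0.012,0.426,1],[0,0,0.017,-0.418,-0.012,0.434,1],[0,0,0.017,-0.418,-0.012,0.434,1],[0,0,0.017,-0.418,-0.012,0.434,-1],[0,0,0.017,-0.418,-0.012,0.434,-1],[0,0,0.017,-0.418,-0.012,0.434,-1],[0,0,0.017,-0.418,-0.012,0.434,-1],[0,0,0.017,-0.418,-0.012,0.434,-1],[0,0,0.017,-0.418,-0.012,0.434,-1],[0,0,0.017,-0.418,-0.012,0.434,-1],[0,0,0.017,-0.418,-0.012,0.434,-1],[0,0,0.017,-0.418,-0.012,0.434,-1],[0,0,0.017,-0.418,-0.012,0.434,-1]]'
```

```text
time_s: 20.08
tcp_pos: [0.5101, -0.1386, 0.0148]
ee_rot: [0.879, 0.287, 0.362, -0.12]
wrist_force: [-0.4, -1.0, 3.3]
opening: 0.0493
gripper_force: 30.0
```

```bash
python3 -m jog '[[0,0,0,0.1,0,-0.1,-1],[0,0,0,0.2,0,-0.2,-1],[0,0,0,0.3,0,-0.3,-1],[0,0,0,0.4,0,-0.4,-1],[0,0,0,0.5,0,-0.5,-1],[0,0,0.3,0.5,0,-0.5,-1],[0,0,0.6,0.5,0,-0.5,-1],[0,0,0.9,0.5,0,-0.5,-1],[0,0,1,0.5,0,-0.5,-1],[0,0,1,0.5,0,-0.5,-1],[0,0,1,0.5,0,-0.5,-1]]'
python3 - <<'E'
from plan import *
from srch import *
tin["A"]=([.4943,-.1485],36.5)
f,d,R,g,tR=poses("A",np.pi/4,-1)
p,Q=place(tR,R,d,g,tin["A"][0],np.deg2rad(216.5),[.62,-.367]); print(p.round(3),Q.apply([0,0,1]))
print(ctrl.observe()["qpos"].round(2)); 
for h in(.13,.1):
    b=ik(p+[0,0,h],Q,P,np.array([-1.07,.6,1.6,.9,1.1,2.5]),3); print(b.cost,b.x.round(2)); rows(b.x,4)
E
```

```text
time_s: 21.0
tcp_pos: [0.5099, -0.1377, 0.155]
ee_rot: [0.923, -0.058, 0.291, -0.245]
wrist_force: [-1.2, 0.0, -3.4]
opening: 0.05
gripper_force: 30.0
[ 0.628 -0.361  0.029] [ 0.56841264  0.42060323 -0.70710678]
[-1.03  0.23  2.06  0.88  1.14  0.16]
6.969397412191605e-08 [-1.05  0.6   1.44  0.81  1.33  2.73]
1 turn [0.01 0.   0.76] shift [ 0.23  0.25 -0.05] tcp [ 0.544 -0.197  0.161]
2 turn [0.01 0.   1.51] shift [ 0.44  0.5  -0.09] tcp [ 0.575 -0.254  0.164]
3 turn [0.01 0.   2.27] shift [ 0.62  0.74 -0.12] tcp [ 0.603 -0.309  0.163]
4 turn [ 0.01 -0.    3.03] shift [ 0.78  0.99 -0.14] tcp [ 0.628 -0.361  0.159]
4.834921788997803e-08 [-1.05  0.63  1.46  0.82  1.29  2.68]
1 turn [0.   0.   0.76] shift [ 0.21  0.27 -0.03] tcp [ 0.544 -0.197  0.154]
2 turn [0.01 0.   1.51] shift [ 0.4   0.53 -0.04] tcp [ 0.574 -0.254  0.15 ]
3 turn [0.01 0.   2.27] shift [ 0.56  0.79 -0.05] tcp [ 0.603 -0.309  0.142]
4 turn [ 0.01 -0.    3.03] shift [ 0.7   1.06 -0.04] tcp [ 0.628 -0.361  0.129]
```

```bash
python3 -m jog '[[0,0,0.3,0.15,0.16,-0.03,-1],[0,0,0.6,0.3,0.33,-0.06,-1],[0,0,0.9,0.44,0.5,-0.09,-1],[0,0,1,0.62,0.74,-0.12,-1],[0,0,1,0.78,0.98,-0.14,-1],[0,0,1,0.78,0.98,-0.14,-1],[0,0,1,0.78,0.98,-0.14,-1],[0,0,1,0.78,0.98,-0.14,-1]]'
python3 -m jog '[[0,0,0.15,0,0,0,-1],[0,0,0.3,0,0,0,-1],[0,0,0.45,0,0,0,-1],[0,0,0.6,0,0,0,-1],[0,0,0.75,0,0,0,-1],[0,0,0.9,0,0,0,-1],[0,0,1,0,0,0,-1],[0,0,1,0,0,0,-1],[0,0,1,0,0,0,-1]]'
python3 - <<'E'
from plan import *
from srch import *
tin["A"]=([.4943,-.1485],36.5)
f,d,R,g,tR=poses("A",np.pi/4,-1)
p,Q=place(tR,R,d,g,tin["A"][0],np.deg2rad(216.5),[.62,-.367])
print(ctrl.observe()["qpos"].round(2),rel(p+[0,0,.08],Q))
E
```

```text
time_s: 21.67
tcp_pos: [0.6309, -0.3615, 0.1582]
ee_rot: [0.831, -0.406, 0.175, -0.338]
wrist_force: [-0.6, 1.7, -2.6]
opening: 0.0501
gripper_force: 30.0
time_s: 22.42
tcp_pos: [0.6304, -0.3582, 0.1607]
ee_rot: [-0.615, 0.691, -0.034, 0.379]
wrist_force: [-0.1, -0.2, -3.2]
opening: 0.05
gripper_force: 30.0
[-1.05  0.6   1.43  0.81  1.33  1.92] (array([ 0.003, -0.004,  1.041]), array([0.136, 0.139, 0.174]))
```

```bash
python3 -m jog '[[0,0,0.15,0,0,0,-1],[0,0,0.3,0,0,0,-1],[0,0,0.45,0,0,0,-1],[0,0,0.6,0,0,0,-1],[0,0,0.75,0,0,0,-1],[0,0,0.9,0,0,0,-1],[0,0,1,0.05,0.05,0.06,-1],[0,0,1,0.136,0.139,0.174,-1],[0,0,1,0.136,0.139,0.174,-1],[0,0,1,0.136,0.139,0.174,-1]]'
python3 - <<'E'
from plan import *
from srch import *
tin["A"]=([.4943,-.1485],36.5)
f,d,R,g,tR=poses("A",np.pi/4,-1)
p,Q=place(tR,R,d,g,tin["A"][0],np.deg2rad(216.5),[.62,-.367])
print(ctrl.observe()["qpos"].round(2),rel(p,Q))
W=cloud(cams.read_camera("side")); q=W.reshape(-1,3); q=q[(np.abs(q[:,0]-.62)<.05)&(np.abs(q[:,1]+.367)<.06)]
print(np.histogram(q[:,2],bins=np.arange(0,.25,.01))); print(q[(q[:,2]>.03)].min(0))
E
```

```text
time_s: 23.25
tcp_pos: [0.6281, -0.3603, 0.1073]
ee_rot: [-0.302, 0.874, 0.116, 0.363]
wrist_force: [0.5, -0.0, -2.6]
opening: 0.0498
gripper_force: 30.0
[-1.05  0.66  1.47  0.82  1.26  2.63] (array([ 0.004, -0.004,  0.036]), array([0.278, 0.004, 0.279]))
(array([ 53, 653,   0,   0,   0,   0,   0,   0,   0,   0,   0,   0,   0,
         2,   5,   8, 106,  38, 121,  81,  99,   8,   0,   0]), array([0.  , 0.01, 0.02, 0.03, 0.04, 0.05, 0.06, 0.07, 0.08, 0.09, 0.1 ,
       0.11, 0.12, 0.13, 0.14, 0.15, 0.16, 0.17, 0.18, 0.19, 0.2 , 0.21,
       0.22, 0.23, 0.24]))
[ 0.57034586 -0.42623233  0.13438753]
```

```bash
python3 - <<'E'
from h import *
p=cams.read_camera("side"); save(p,"standA.png",(300,200,500,350))
E
```

```text
(no output)
```

View pics/standA.png

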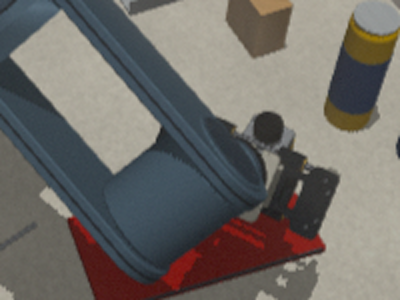

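Tin A is upright in the hand: the cap top shows at crop (268,125), and the gripper hides the body. Lowering.

```bash
python3 -m jog '[[0,0,0.036,0.06,0,0.06,-1],[0,0,0.036,0.12,0,0.12,-1],[0,0,0.036,0.17,0,0.17,-1],[0,0,0.036,0.21,0,0.21,-1],[0,0,0.036,0.235,0,0.235,-1],[0,0,0.036,0.25,0,0.25,-1],[0,0,0.036,0.255,0,0.255,-1],[0,0,0.036,0.255,0,0.255,-1],[0,0,0.036,0.255,0,0.255,-1]]'
```

```text
time_s: 24.1
tcp_pos: [0.6301, -0.3638, 0.0376]
ee_rot: [-0.29, 0.878, 0.118, 0.362]
wrist_force: [0.6, 0.6, -3.1]
opening: 0.0497
gripper_force: 30.0
```

```bash
python3 -m jog '[[0,0,0,0.008,0,0.008,-1],[0,0,0,0.012,0,0.012,-1],[0,0,0,0.016,0,0.016,-1],[0,0,0,0.02,0,0.02,-1],[0,0,0,0.02,0,0.02,-1]]'
```

```text
time_s: 24.52
tcp_pos: [0.6297, -0.3634, 0.0313]
ee_rot: [-0.29, 0.878, 0.119, 0.362]
wrist_force: [-0.9, -0.8, -1.9]
opening: 0.0501
gripper_force: 30.0
```

```bash
python3 -m jog '[[0,0,0,0.006,0,0.006,-1],[0,0,0,0.01,0,0.01,-1],[0,0,0,0.014,0,0.014,-1],[0,0,0,0.014,0,0.014,-1]]'
```

```text
time_s: 24.85
tcp_pos: [0.6301, -0.3636, 0.0291]
ee_rot: [-0.29, 0.878, 0.119, 0.363]
wrist_force: [-3.5, 0.2, 4.9]
opening: 0.0499
gripper_force: 30.0
```

```bash
python3 -m jog '[[0,0,0,0,0,0,0.5],[0,0,0,0,0,0,1],[0,0,0,0,0,0,1],[0,0,0,0,0,0,1],[0,0,0,0,0,0,1],[0,0,0,0,0,-0.1,1],[0,0,0,0,0,-0.25,1],[0,0,0,0,0,-0.45,1],[0,0,0,0,0,-0.65,1],[0,0,0,0,0,-0.85,1],[0,0,0,0,0,-0.95,-1],[0,0,0,0,0,-0.95,-1]]'
python3 - <<'E'
from plan import *
p=cams.read_camera("top"); save(p,"afterA.png",(340,100,540,250)); W=cloud(p).reshape(-1,3)
q=W[(W[:,0]>.55)&(W[:,0]<.7)&(W[:,1]>-.44)&(W[:,1]<-.3)&(W[:,2]>.04)&(W[:,2]<.13)]
c=q[q[:,2]>.1]; print(len(c),np.median(c,0) if len(c) else None, c[:,:2].min(0),c[:,:2].max(0)); b=q[(q[:,2]>.075)&(q[:,2]<.092)]; print(cv2.minAreaRect((b[:,:2]*1000).astype(np.float32)))
tins(p)
R=R_of([0,0,-1],[0,-1,0]); 
for sg in(1,-1):
    b=ik(np.array([.62,-.367,.16]),R_of([0,0,-1],[0,sg,0]),P,ctrl.observe()["qpos"],4); print(sg,b.cost,b.x.round(2),ctrl.observe()["qpos"].round(2)); rows(b.x,4)
E
```

```text
time_s: 25.85
tcp_pos: [0.5207, -0.4475, 0.1662]
ee_rot: [-0.29, 0.879, 0.114, 0.362]
wrist_force: [0.5, -1.1, 0.0]
opening: 0.0841
gripper_force: 0.0
114 [ 0.62058859 -0.36618191  0.10869455] [ 0.60532554 -0.3814463 ] [ 0.63674517 -0.35142089]
((620.8018188476562, -366.78558349609375), (49.828163146972656, 51.588260650634766), 37.37958526611328)
0.71 [433. 152. 461. 178.] rect [ 620.2 -366.1] [48.8 51.3] 36.0 bodymean [ 0.6149 -0.3599] cap [ 0.6076 -0.3462] zmax 0.112 384
0.56 [290. 202. 307. 236.] rect [457.2  52.5] [91.4 50.8] 2.2 bodymean [0.4663 0.0531] cap [0.4192 0.0482] zmax 0.055 444
1 0.23600866655914834 [-0.95  0.38  1.7   0.7   0.82  3.02] [-1.25  0.61  1.41  0.74  1.46  2.61]
1 turn [0.09 0.1  0.07] shift [-0.09 -0.02  0.16] tcp [ 0.553 -0.425  0.153]
2 turn [0.2  0.18 0.13] shift [-0.19 -0.02  0.29] tcp [ 0.578 -0.406  0.148]
3 turn [0.33 0.25 0.19] shift [-0.29 -0.    0.38] tcp [ 0.598 -0.387  0.149]
4 turn [0.46 0.29 0.23] shift [-0.39  0.03  0.45] tcp [ 0.614 -0.368  0.154]
-1 1.96387240565335e-06 [-0.69  0.61  1.14 -0.    1.4   0.88] [-1.25  0.61  1.41  0.74  1.46  2.61]
1 turn [-0.2   0.2  -0.77] shift [-0.05  0.08  0.19] tcp [ 0.541 -0.41   0.142]
2 turn [-0.47  0.34 -1.53] shift [-0.12  0.1   0.32] tcp [ 0.56  -0.39   0.134]
3 turn [-0.81  0.41 -2.28] shift [-0.24  0.08  0.4 ] tcp [ 0.586 -0.377  0.14 ]
4 turn [-1.23  0.4  -2.98] shift [-0.43  0.02  0.45] tcp [ 0.62  -0.367  0.16 ]
```

View pics/afterA.png

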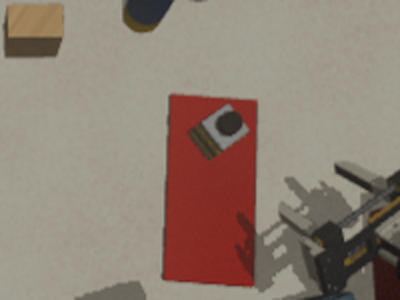

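Crop: tin A stands upright on the stand at crop (225,125), cap proud. Next I'll point the tool down and press the cap.

```bash
python3 - <<'E'
from plan import *
s=ctrl.observe(); R0=Rn.from_quat(s["ee_rot"]); d=R0.apply([0,0,1]); ax=np.cross(d,[0,0,-1]); ax*=np.arccos(-d[2])/np.linalg.norm(ax)
R=Rn.from_rotvec(ax)*R0; print(R.apply([0,1,0]))
for z in(.18,.13):
    b=ik(np.array([.6206,-.3665,z]),R,P,s["qpos"],4); print(b.cost,b.x.round(2)); print(rel([.6206,-.3665,z],R))
b=ik(np.array([.52,-.4475,.2]),R,P,s["qpos"],4); print(b.cost,b.x.round(2)); print(rel([.5207,-.4475,.2],R))
E
```

```text
[-5.94636959e-01  8.03994333e-01  2.75343097e-17]
0.04446183302452367 [-0.79  0.54  1.22  0.18  1.34  3.02]
(array([-0.003,  0.995,  0.   ]), array([-0.506,  0.016,  0.378]))
0.04011403362426862 [-0.79  0.58  1.29  0.2   1.24  3.02]
(array([-0.003,  0.995,  0.   ]), array([-0.33 ,  0.016,  0.555]))
0.011017067429810734 [-0.92  0.5   1.22  0.09  1.41  3.02]
(array([-0.003,  0.995,  0.   ]), array([-0.121, -0.014, -0.146]))
```

```bash
python3 - <<'E'
from plan import *
s=ctrl.observe(); R0=Rn.from_quat(s["ee_rot"]); d=R0.apply([0,0,1]); ax=np.cross(d,[0,0,-1]); ax*=np.arccos(-d[2])/np.linalg.norm(ax)
R=Rn.from_rotvec(ax)*R0*Rn.from_rotvec([0,0,-.6]); print(R.apply([0,1,0]))
b=ik(np.array([.6206,-.3665,.18]),R,P,s["qpos"],4); print(b.cost,b.x.round(2)); print(rel([.6206,-.3665,.18],R)); rows(b.x,3)
E
```

```text
[-9.44744409e-01  3.27807874e-01 -1.80416591e-16]
4.922065148528196e-07 [-0.69  0.6   1.11  0.    1.44  2.79]
(array([-0.301,  0.964, -0.724]), array([-0.506,  0.016,  0.378]))
1 turn [-0.19  0.32 -0.23] shift [-0.1   0.09  0.22] tcp [ 0.548 -0.402  0.145]
2 turn [-0.29  0.65 -0.47] shift [-0.25  0.09  0.33] tcp [ 0.577 -0.381  0.149]
3 turn [-0.3   0.96 -0.72] shift [-0.51  0.02  0.38] tcp [ 0.621 -0.367  0.18 ]
```

```bash
python3 -m jog '[[-0.05,0.15,-0.1,-0.15,0,-0.1,-1],[-0.1,0.3,-0.2,-0.25,0,-0.15,-1],[-0.15,0.45,-0.35,-0.3,0,-0.1,-1],[-0.2,0.6,-0.45,-0.35,0,0,-1],[-0.25,0.75,-0.57,-0.42,0.01,0.12,-1],[-0.28,0.9,-0.68,-0.48,0.01,0.25,-1],[-0.3,0.964,-0.724,-0.506,0.016,0.37,-1],[-0.3,0.964,-0.724,-0.506,0.016,0.37,-1],[-0.3,0.964,-0.724,-0.506,0.016,0.37,-1],[-0.3,0.964,-0.724,-0.506,0.016,0.37,-1],[-0.3,0.964,-0.724,-0.506,0.016,0.37,-1]]'
python3 - <<'E'
from plan import *
s=ctrl.observe(); y=Rn.from_quat(s["ee_rot"]).apply([0,1,0]); print(y.round(2)); print(rel([.6206,-.3665,.115],R_of([0,0,-1],y)))
E
```

```text
time_s: 26.87
tcp_pos: [0.6194, -0.3661, 0.1798]
ee_rot: [-0.58, 0.815, 0.001, 0.001]
wrist_force: [1.0, -0.7, 0.3]
opening: 0.0033
gripper_force: 0.0
[-0.94  0.33  0.  ]
(array([ 0.001,  0.003, -0.   ]), array([ 0.001, -0.007,  0.324]))
```

```bash
python3 -m jog '[[0,0,0,0,-0.006,0.1,-1],[0,0,0,0,-0.006,0.2,-1],[0,0,0,0,-0.006,0.27,-1],[0,0,0,0,-0.006,0.32,-1],[0,0,0,0,-0.006,0.35,-1],[0,0,0,0,-0.006,0.365,-1],[0,0,0,0,-0.006,0.38,-1],[0,0,0,0,-0.006,0.385,-1],[0,0,0,0,-0.006,0.385,-1]]'
```

```text
time_s: 27.62
tcp_pos: [0.6203, -0.3687, 0.106]
ee_rot: [-0.579, 0.815, -0.001, 0.0]
wrist_force: [-2.2, 1.3, 3.1]
opening: 0.0007
gripper_force: 2.0
```

```bash
python3 -m jog '[[0,0,0,0,0,0.01,-1],[0,0,0,0,0,0.02,-1],[0,0,0,0,0,0.03,-1],[0,0,0,0,0,0.03,-1],[0,0,0,0,0,0.03,-1]]'
```

```text
time_s: 28.03
tcp_pos: [0.6211, -0.3699, 0.1052]
ee_rot: [-0.579, 0.815, -0.004, 0.0]
wrist_force: [-8.9, 2.4, 25.0]
opening: 0.0004
gripper_force: 12.4
```

25 N is well above the cap's 7 N and it no longer moves, so the cap is seated. On to tin B.

```bash
python3 -m jog '[[0,0,0,0,0,-0.1,-1],[0,0,0,0,0,-0.3,-1],[0,0,0,0,0,-0.5,1],[0,0,0,0,0,-0.7,1],[0,0,0,0,0,-0.7,1]]'
python3 - <<'E'
from plan import *
p=cams.read_camera("top"); tins(p); W=cloud(p).reshape(-1,3)
q=W[(W[:,0]>.55)&(W[:,0]<.7)&(W[:,1]>-.44)&(W[:,1]<-.3)&(W[:,2]>.095)&(W[:,2]<.13)]; print("capA z",len(q),np.median(q,0) if len(q) else 0)
q=W[(W[:,0]>.36)&(W[:,0]<.54)&(W[:,1]>.0)&(W[:,1]<.12)&(W[:,2]>.045)&(W[:,2]<.06)]; print(cv2.minAreaRect((q[:,:2]*1000).astype(np.float32)))
s=ctrl.observe();print(s["qpos"].round(2))
tin["B"]=([.467,.0533],7)
for sg in (1,-1):
    f,d,R,g,tR=poses("B",np.deg2rad(15),sg)
    b=ik(g+.019*d+[0,0,.15],R,P,np.array([-.18,.07,2.04,.11,.78,-1.94 if sg>0 else 1.2]),3); print(b.cost,b.x.round(2)); rows(b.x,6)
E
```

```text
time_s: 28.45
tcp_pos: [0.6237, -0.3703, 0.25]
ee_rot: [-0.579, 0.815, -0.009, 0.003]
wrist_force: [1.4, -1.0, 1.4]
opening: 0.0163
gripper_force: 0.0
0.76 [292. 203. 309. 225.] rect [468.4  54.2] [69.3 48.5] 2.0 bodymean [0.4751 0.0577] cap [0.4751 0.0577] zmax 0.055 308
capA z 0 0
((467.10009765625, 54.20557403564453), (71.76012420654297, 48.41863250732422), 1.694953441619873)
[-0.69  0.56  1.02  0.    1.55  2.79]
5.812943000894258e-09 [-0.18  0.03  2.    0.1   0.87 -1.93]
1 turn [ 0.05  0.02 -1.11] shift [-0.38  0.11  0.04] tcp [ 0.626 -0.289  0.233]
2 turn [ 0.1   0.08 -2.21] shift [-0.74  0.27  0.09] tcp [ 0.619 -0.212  0.224]
3 turn [ 0.12  0.19 -3.3 ] shift [-1.06  0.49  0.15] tcp [ 0.6   -0.137  0.212]
4 turn [-0.06 -0.31  3.59] shift [-1.34  0.75  0.22] tcp [ 0.569 -0.066  0.197]
5 turn [ 0.05 -0.32  2.5 ] shift [-1.58  1.05  0.3 ] tcp [ 0.528 -0.002  0.18 ]
6 turn [ 0.18 -0.3   1.41] shift [-1.76  1.38  0.4 ] tcp [0.478 0.055 0.16 ]
5.831354921350632e-09 [-0.18  0.03  2.    0.1   0.87  1.21]
1 turn [ 0.06  0.   -0.44] shift [-0.38  0.11  0.04] tcp [ 0.626 -0.289  0.233]
2 turn [ 0.11  0.01 -0.87] shift [-0.74  0.27  0.09] tcp [ 0.619 -0.212  0.224]
3 turn [ 0.17  0.04 -1.31] shift [-1.06  0.49  0.15] tcp [ 0.6   -0.137  0.212]
4 turn [ 0.23  0.08 -1.73] shift [-1.34  0.75  0.22] tcp [ 0.569 -0.066  0.197]
5 turn [ 0.28  0.13 -2.15] shift [-1.58  1.05  0.3 ] tcp [ 0.528 -0.002  0.18 ]
6 turn [ 0.33  0.2  -2.56] shift [-1.76  1.38  0.4 ] tcp [0.478 0.055 0.16 ]
```

```bash
python3 -m jog '[[0.06,0,-0.3,-0.2,0.05,0.03,1],[0.11,0.01,-0.6,-0.38,0.11,0.04,1],[0.11,0.01,-0.87,-0.55,0.18,0.06,1],[0.11,0.01,-0.95,-0.74,0.27,0.06,1],[0.11,0.01,-0.98,-0.9,0.37,0.06,1],[0.11,0.01,-0.98,-0.98,0.45,0.06,1],[0.11,0.01,-0.98,-0.98,0.45,0.06,1],[0.11,0.01,-0.98,-0.98,0.45,0.06,1]]'
python3 - <<'E'
from plan import *
print(ctrl.observe()["qpos"].round(2)); rows(np.array([-.18,.03,2,.1,.87,1.21]),4)
E
```

```text
time_s: 29.22
tcp_pos: [0.5987, -0.1506, 0.2248]
ee_rot: [0.843, -0.536, 0.036, -0.021]
wrist_force: [0.6, -1.0, 1.1]
opening: 0.0771
gripper_force: 0.0
[-0.45  0.32  1.43  0.04  1.31  2.25]
1 turn [ 0.05  0.03 -0.4 ] shift [-0.31 -0.02  0.07] tcp [ 0.578 -0.092  0.209]
2 turn [ 0.09  0.07 -0.81] shift [-0.61 -0.01  0.14] tcp [ 0.551 -0.039  0.193]
3 turn [ 0.13  0.12 -1.2 ] shift [-0.91  0.05  0.21] tcp [0.517 0.011 0.176]
4 turn [ 0.15  0.18 -1.59] shift [-1.2   0.14  0.28] tcp [0.476 0.055 0.157]
```

```bash
python3 -m jog '[[0.05,0.03,-0.2,-0.15,0,0.04,1],[0.05,0.03,-0.4,-0.31,0,0.07,1],[0.09,0.07,-0.6,-0.46,0,0.1,1],[0.09,0.07,-0.81,-0.61,-0.01,0.12,1],[0.11,0.1,-0.98,-0.78,0.02,0.15,1],[0.13,0.12,-0.98,-0.91,0.05,0.18,1],[0.13,0.12,-0.98,-0.98,0.07,0.2,1],[0.13,0.12,-0.98,-0.98,0.07,0.2,1],[0.13,0.12,-0.98,-0.98,0.07,0.2,1]]'
python3 - <<'E'
from plan import *
p=cams.read_camera("top"); tins(p); W=cloud(p).reshape(-1,3)
q=W[(W[:,0]>.36)&(W[:,0]<.54)&(W[:,1]>.0)&(W[:,1]<.12)&(W[:,2]>.045)&(W[:,2]<.06)]; print(cv2.minAreaRect((q[:,:2]*1000).astype(np.float32)))
tins(cams.read_camera("side"))
tin["B"]=([.467,.0533],7)
f,d,R,g,tR=poses("B",np.deg2rad(15),-1)
print(ctrl.observe()["qpos"].round(2)); print(rel(g+.019*d+[0,0,.12],R),rel(g+.019*d+[0,0,.0],R))
E
```

```text
time_s: 29.97
tcp_pos: [0.5079, 0.0189, 0.1769]
ee_rot: [0.978, -0.18, 0.107, -0.023]
wrist_force: [-0.3, -0.5, -0.6]
opening: 0.0928
gripper_force: 0.0
0.74 [435. 154. 464. 178.] rect [ 620.4 -367.4] [50.5 53.2] 37.7 bodymean [ 0.615  -0.3613] cap [ 0.6045 -0.348 ] zmax 0.106 395
0.65 [291. 225. 308. 238.] rect [437.2  54.6] [45.  28.7] 57.6 bodymean [0.4383 0.0562] cap [0.4198 0.0478] zmax 0.054 83
((431.09515380859375, 53.98583221435547), (50.268150329589844, 27.909454345703125), 75.95588684082031)
0.91 [410. 280. 444. 317.] rect [ 621.2 -370.9] [52.4 50.3] 34.8 bodymean [ 0.6144 -0.3788] cap [ 0.6079 -0.3851] zmax 0.107 648
0.64 [289. 192. 324. 214.] rect [454.6  49.8] [93.5 53.9] 5.9 bodymean [0.4657 0.0484] cap [0.4459 0.0343] zmax 0.055 337
[-0.22  0.08  1.88  0.07  0.97  1.68]
(array([ 0.038,  0.046, -0.617]), array([-0.259, -0.096,  0.201])) (array([ 0.038,  0.046, -0.617]), array([-0.38 , -0.046,  0.786]))
```

```bash
python3 -m jog '[[0.02,0.02,-0.15,-0.26,-0.096,0.1,1],[0.03,0.03,-0.3,-0.26,-0.096,0.15,1],[0.038,0.046,-0.45,-0.26,-0.096,0.2,1],[0.038,0.046,-0.617,-0.26,-0.096,0.2,1],[0.038,0.046,-0.617,-0.26,-0.096,0.2,1],[0.038,0.046,-0.617,-0.26,-0.096,0.2,1]]'
python3 - <<'E'
from plan import *
tin["B"]=([.467,.0533],7)
f,d,R,g,tR=poses("B",np.deg2rad(15),-1)
print(ctrl.observe()["qpos"].round(2)); print(rel(g+.019*d,R))
E
```

```text
time_s: 30.67
tcp_pos: [0.4771, 0.0551, 0.1298]
ee_rot: [0.99, 0.06, 0.13, -0.008]
wrist_force: [0.1, -0.2, 0.0]
opening: 0.093
gripper_force: 0.0
[-0.18  0.07  2.05  0.11  0.78  1.2 ]
(array([ 0.   ,  0.   , -0.003]), array([-0.152,  0.003,  0.581]))
```

```bash
python3 -m jog '[[0,0,0,-0.04,0,0.15,1],[0,0,0,-0.08,0,0.3,1],[0,0,0,-0.115,0,0.43,1],[0,0,0,-0.14,0,0.53,1],[0,0,0,-0.152,0,0.57,1],[0,0,0,-0.152,0,0.577,1],[0,0,0,-0.152,0,0.577,1],[0,0,0,-0.152,0,0.577,-1],[0,0,0,-0.152,0,0.577,-1],[0,0,0,-0.152,0,0.577,-1],[0,0,0,-0.152,0,0.577,-1],[0,0,0,-0.152,0,0.577,-1],[0,0,0,-0.152,0,0.577,-1],[0,0,0,-0.152,0,0.577,-1],[0,0,0,-0.152,0,0.577,-1],[0,0,0,-0.152,0,0.577,-1],[0,0,0,-0.152,0,0.577,-1]]'
python3 - <<'E'
from plan import *
q=ctrl.observe()["qpos"]; print(q.round(2))
tin["B"]=([.467,.0533],7)
f,d,R,g,tR=poses("B",np.deg2rad(15),-1)
for psi in (210,225):
    p,Q=place(tR,R,d,g,tin["B"][0],np.deg2rad(psi),[.48,-.367])
    b=ik(p+[0,0,.13],Q,P,np.array([-1.4,.74,1.7,1.1,1.6,2.1]),3); e=ik(p,Q,P,b.x,2); print(psi,p.round(3),b.cost,b.x.round(2),e.cost,e.x.round(2))
E
```

```text
time_s: 32.08
tcp_pos: [0.4769, 0.0557, 0.0106]
ee_rot: [0.99, 0.062, 0.13, -0.008]
wrist_force: [-0.4, -0.9, 5.0]
opening: 0.0497
gripper_force: 30.0
[-0.18  0.28  2.18  0.18  0.43  1.11]
210 [ 0.493 -0.359  0.037] 9.403109065205915e-09 [-1.43  0.69  1.79  1.11  1.59  2.18] 5.324136694710291e-08 [-1.43  0.92  1.78  1.11  1.49  1.98]
225 [ 0.491 -0.356  0.037] 4.4425324287366085e-08 [-1.36  0.78  1.56  0.97  1.77  2.24] 4.072774984808891e-08 [-1.36  0.98  1.55  0.95  1.66  2.07]
```

```bash
python3 -m jog '[[0,0,0,0.04,0,-0.15,-1],[0,0,0,0.08,0,-0.3,-1],[0,0,0,0.12,0,-0.45,-1],[0,0,0,0.16,0,-0.6,-1],[0,0,0,0.2,0,-0.75,-1],[0,0,0,0.24,0,-0.88,-1],[0,0,0,0.24,0,-0.88,-1]]'
python3 - <<'E'
from plan import *
print(ctrl.observe()["qpos"].round(2)); rows(np.array([-1.36,.74,1.54,.98,1.8,2.28]),8)
E
```

```text
time_s: 32.67
tcp_pos: [0.4803, 0.0558, 0.198]
ee_rot: [0.989, 0.062, 0.134, -0.007]
wrist_force: [2.3, -0.0, -2.4]
opening: 0.05
gripper_force: 30.0
[-0.18 -0.02  1.94  0.09  0.96  1.23]
1 turn [ 0.12 -0.13  0.43] shift [-0.03  0.16  0.12] tcp [0.484 0.024 0.174]
2 turn [ 0.26 -0.26  0.86] shift [-0.04  0.33  0.19] tcp [ 0.492 -0.008  0.159]
3 turn [ 0.41 -0.37  1.27] shift [-0.02  0.51  0.24] tcp [ 0.502 -0.044  0.151]
4 turn [ 0.59 -0.47  1.67] shift [0.01 0.72 0.25] tcp [ 0.514 -0.086  0.15 ]
5 turn [ 0.79 -0.57  2.04] shift [0.03 0.99 0.23] tcp [ 0.524 -0.138  0.156]
6 turn [ 1.03 -0.66  2.37] shift [0.03 1.3  0.17] tcp [ 0.527 -0.201  0.167]
7 turn [ 1.32 -0.74  2.66] shift [-0.04  1.67  0.09] tcp [ 0.519 -0.275  0.18 ]
8 turn [ 1.64 -0.81  2.88] shift [-0.19  2.06 -0.03] tcp [ 0.493 -0.358  0.195]
```

```bash
python3 -m jog '[[0.06,-0.06,0.22,-0.01,0.08,0.02,-1],[0.12,-0.13,0.43,-0.03,0.16,0.04,-1],[0.18,-0.2,0.6,-0.03,0.24,0.05,-1],[0.24,-0.25,0.78,-0.04,0.31,0.06,-1],[0.29,-0.28,0.95,-0.04,0.37,0.07,-1],[0.29,-0.28,0.95,-0.04,0.37,0.07,-1],[0.29,-0.28,0.95,-0.04,0.37,0.07,-1],[0.29,-0.28,0.95,-0.04,0.37,0.07,-1],[0.29,-0.28,0.95,-0.04,0.37,0.07,-1]]'
python3 - <<'E'
from plan import *
print(ctrl.observe()["qpos"].round(2)); rows(np.array([-1.36,.74,1.54,.98,1.8,2.28]),6)
E
```

```text
time_s: 33.42
tcp_pos: [0.4816, -0.0179, 0.1754]
ee_rot: [0.945, -0.287, 0.002, -0.158]
wrist_force: [0.1, -0.1, -2.6]
opening: 0.0498
gripper_force: 30.0
[-0.52  0.16  1.82  0.33  1.24  1.52]
1 turn [ 0.16 -0.12  0.39] shift [ 0.14  0.11 -0.  ] tcp [ 0.494 -0.051  0.167]
2 turn [ 0.33 -0.24  0.75] shift [ 0.31  0.24 -0.05] tcp [ 0.508 -0.092  0.165]
3 turn [ 0.52 -0.37  1.1 ] shift [ 0.5   0.4  -0.14] tcp [ 0.519 -0.143  0.169]
4 turn [ 0.73 -0.5   1.41] shift [ 0.68  0.62 -0.26] tcp [ 0.523 -0.206  0.176]
5 turn [ 0.97 -0.64  1.68] shift [ 0.85  0.91 -0.41] tcp [ 0.516 -0.278  0.185]
6 turn [ 1.23 -0.79  1.91] shift [ 0.96  1.27 -0.59] tcp [ 0.493 -0.358  0.195]
```

```bash
python3 -m jog '[[0.08,-0.06,0.2,0.07,0.05,-0.03,-1],[0.16,-0.12,0.39,0.14,0.11,-0.05,-1],[0.24,-0.18,0.57,0.22,0.17,-0.08,-1],[0.33,-0.24,0.75,0.31,0.24,-0.1,-1],[0.42,-0.3,0.92,0.4,0.31,-0.14,-1],[0.47,-0.33,0.99,0.44,0.35,-0.16,-1],[0.47,-0.33,0.99,0.44,0.35,-0.16,-1],[0.47,-0.33,0.99,0.44,0.35,-0.16,-1]]'
python3 - <<'E'
from plan import *
print(ctrl.observe()["qpos"].round(2)); rows(np.array([-1.36,.74,1.54,.98,1.8,2.28]),5)
E
```

```text
time_s: 34.08
tcp_pos: [0.5141, -0.131, 0.1772]
ee_rot: [0.713, -0.595, -0.124, -0.348]
wrist_force: [-0.6, 0.0, -3.2]
opening: 0.0501
gripper_force: 30.0
[-0.91  0.42  1.69  0.62  1.52  1.86]
1 turn [ 0.12 -0.09  0.22] shift [ 0.15 -0.02 -0.12] tcp [ 0.52  -0.168  0.178]
2 turn [ 0.25 -0.19  0.42] shift [ 0.3  -0.02 -0.26] tcp [ 0.522 -0.21   0.182]
3 turn [ 0.38 -0.3   0.61] shift [ 0.46 -0.01 -0.43] tcp [ 0.518 -0.256  0.186]
4 turn [ 0.52 -0.42  0.78] shift [ 0.62  0.04 -0.62] tcp [ 0.509 -0.306  0.19 ]
5 turn [ 0.65 -0.55  0.93] shift [ 0.78  0.12 -0.82] tcp [ 0.493 -0.358  0.195]
```

```bash
python3 -m jog '[[0.06,-0.05,0.11,0.08,-0.01,-0.06,-1],[0.12,-0.09,0.22,0.15,-0.02,-0.12,-1],[0.18,-0.14,0.32,0.22,-0.02,-0.19,-1],[0.25,-0.19,0.42,0.3,-0.02,-0.26,-1],[0.32,-0.25,0.52,0.38,-0.02,-0.35,-1],[0.38,-0.3,0.61,0.46,-0.01,-0.43,-1],[0.45,-0.36,0.7,0.54,0.02,-0.52,-1],[0.52,-0.42,0.78,0.62,0.04,-0.62,-1],[0.6,-0.5,0.87,0.7,0.08,-0.72,-1],[0.65,-0.55,0.93,0.78,0.12,-0.82,-1],[0.65,-0.55,0.93,0.78,0.12,-0.82,-1],[0.65,-0.55,0.93,0.78,0.12,-0.82,-1]]'
python3 - <<'E'
from plan import *
tin["B"]=([.467,.0533],7)
f,d,R,g,tR=poses("B",np.deg2rad(15),-1)
p,Q=place(tR,R,d,g,tin["B"][0],np.deg2rad(225),[.48,-.367])
print(ctrl.observe()["qpos"].round(2)); print(rel(p+[0,0,.1],Q),rel(p,Q))
E
```

```text
time_s: 35.08
tcp_pos: [0.4951, -0.3561, 0.1972]
ee_rot: [-0.312, 0.731, 0.233, 0.561]
wrist_force: [0.3, -0.2, -2.3]
opening: 0.0499
gripper_force: 30.0
[-1.35  0.74  1.53  0.98  1.81  2.28]
(array([ 0.014, -0.006,  0.016]), array([0.294, 0.018, 0.065])) (array([ 0.014, -0.006,  0.016]), array([0.776, 0.023, 0.196]))
```

```bash
python3 -m jog '[[0.014,-0.006,0.016,0.15,0.01,0.035,-1],[0.014,-0.006,0.016,0.3,0.018,0.066,-1],[0.014,-0.006,0.016,0.45,0.02,0.106,-1],[0.014,-0.006,0.016,0.57,0.02,0.14,-1],[0.014,-0.006,0.016,0.66,0.02,0.165,-1],[0.014,-0.006,0.016,0.71,0.022,0.178,-1],[0.014,-0.006,0.016,0.73,0.023,0.184,-1],[0.014,-0.006,0.016,0.73,0.023,0.184,-1],[0.014,-0.006,0.016,0.73,0.023,0.184,-1]]'
python3 - <<'E'
from h import *
p=cams.read_camera("top"); save(p,"standB.png",(340,130,540,280))
E
```

```text
time_s: 35.83
tcp_pos: [0.4916, -0.3554, 0.0487]
ee_rot: [-0.304, 0.732, 0.233, 0.563]
wrist_force: [-0.4, -0.4, -1.9]
opening: 0.0499
gripper_force: 30.0
```

View pics/standB.png

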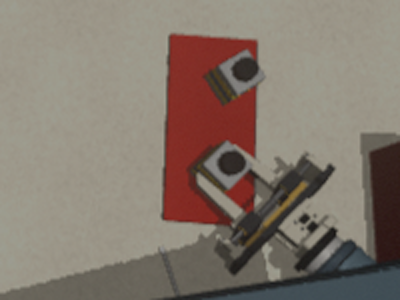

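Tin B is upright above the stand at crop (225,165). Tin A has been knocked about 25 mm toward −y, to crop (235,77), and its corner overhangs the stand edge. I'll put B down first, then mend A.

```bash
python3 -m jog '[[0,0,0,0.02,0,0.005,-1],[0,0,0,0.03,0,0.008,-1],[0,0,0,0.038,0,0.01,-1],[0,0,0,0.038,0,0.01,-1],[0,0,0,0.038,0,0.01,-1]]'
```

```text
time_s: 36.3
tcp_pos: [0.4909, -0.3558, 0.0398]
ee_rot: [-0.303, 0.733, 0.233, 0.563]
wrist_force: [-0.5, -0.3, -2.4]
opening: 0.0503
gripper_force: 30.0
```

```bash
python3 -m jog '[[0,0,0,0.006,0,0.002,-1],[0,0,0,0.012,0,0.003,-1],[0,0,0,0.015,0,0.004,-1],[0,0,0,0.015,0,0.004,-1],[0,0,0,0.015,0,0.004,-1]]'
```

```text
time_s: 36.72
tcp_pos: [0.4909, -0.3559, 0.0393]
ee_rot: [-0.303, 0.731, 0.233, 0.565]
wrist_force: [-3.2, -0.8, 9.6]
opening: 0.0499
gripper_force: 30.0
```

```bash
python3 -m jog '[[0,0,0,0,0,0,0.5],[0,0,0,0,0,0,1],[0,0,0,0,0,0,1],[0,0,0,0,0,0,1],[0,0,0,0,0,0,1],[0,0,0,0,0,-0.1,1],[0,0,0,0,0,-0.25,1],[0,0,0,0,0,-0.4,1],[0,0,0,0,0,-0.55,1],[0,0,0,-0.1,0,-0.65,1],[0,0,0,-0.25,0,-0.7,1],[0,0,0,-0.4,0,-0.7,1],[0,0,0,-0.5,0,-0.7,1],[0,0,0,-0.5,0,-0.7,1]]'
cat >> h.py <<'E'
def standing(p):
    W=cloud(p).reshape(-1,3); W=W[~np.isnan(W[:,0])]
    for x0,x1 in((.4,.55),(.56,.70)):
        q=W[(W[:,0]>x0)&(W[:,0]<x1)&(W[:,1]>-.47)&(W[:,1]<-.28)]
        b=q[(q[:,2]>.075)&(q[:,2]<.093)]; c=q[(q[:,2]>.098)&(q[:,2]<.125)]
        r=cv2.minAreaRect((b[:,:2]*1000).astype(np.float32)); print("tin",np.round(r[0],1),np.round(r[1],1),round(r[2],1),"cap",len(c),np.median(c,0).round(4))
    q=W[(W[:,0]>.38)&(W[:,0]<.72)&(W[:,1]>-.46)&(W[:,1]<-.27)&(W[:,2]>.007)&(W[:,2]<.02)]; r=cv2.minAreaRect((q[:,:2]*1000).astype(np.float32)); print("stand",np.round(cv2.boxPoints(r)))
E
python3 - <<'E'
from plan import *
p=cams.read_camera("top"); standing(p); print(ctrl.observe()["qpos"].round(2)); tins(p)
E
```

```text
time_s: 37.88
tcp_pos: [0.4132, -0.4346, 0.1735]
ee_rot: [-0.305, 0.733, 0.231, 0.563]
wrist_force: [0.2, -0.2, 0.3]
opening: 0.0928
gripper_force: 0.0
tin [ 479.8 -362.9] [48.  50.8] 44.6 cap 119 [ 0.4796 -0.3622  0.1087]
tin [ 613.8 -389.8] [49.6 51. ] 32.1 cap 107 [ 0.6138 -0.3897  0.1031]
stand [[ 388. -424.]
 [ 691. -440.]
 [ 698. -308.]
 [ 395. -292.]]
[-1.5   0.84  1.4   0.89  1.91  2.25]
0.97 [435. 202. 462. 224.] rect [ 480.1 -362.2] [49.4 51.2] 44.2 bodymean [ 0.4764 -0.3562] cap [ 0.4678 -0.3474] zmax 0.112 408
0.97 [440. 156. 471. 181.] rect [ 613.2 -389.4] [50.5 52.5] 31.7 bodymean [ 0.609  -0.3837] cap [ 0.6013 -0.3709] zmax 0.106 411
0.75 [343. 101. 372. 130.] rect [768.1 -99.6] [50.5 80.4] 0.8 bodymean [ 0.7631 -0.0987] cap [ 0.7481 -0.0911] zmax 0.094 603
```

Tin A (x 0.614, y −0.390, yaw 32°) still lies wholly on the stand: its outermost corner is at y ≈ −0.424 and the edge at about −0.436, and its cap is seated at z 0.103. It can stay. Now tin B's cap.

```bash
python3 - <<'E'
from plan import *
s=ctrl.observe(); best=None
for yaw in np.deg2rad(range(0,360,30)):
    R=R_of([0,0,-1],[np.cos(yaw),np.sin(yaw),0]); b=ik(np.array([.4796,-.3622,.2]),R,P,s["qpos"],2)
    if b.cost<1e-4:
        m=np.abs(b.x-s["qpos"]).max()
        if best is None or m<best[0]: best=(m,yaw,b.x)
print(best); rows(best[2],5)
E
```

```text
(np.float64(0.8887461916202807), np.float64(2.6179938779914944), array([-8.33086528e-01,  3.63762351e-01,  1.43041141e+00,  1.76517556e-06,
        1.34741996e+00,  2.83221481e+00]))
1 turn [-0.19  0.33  0.07] shift [0.05 0.09 0.26] tcp [ 0.433 -0.388  0.146]
2 turn [-0.3   0.69  0.07] shift [0.08 0.16 0.4 ] tcp [ 0.441 -0.359  0.134]
3 turn [-0.35  1.04  0.01] shift [0.05 0.18 0.45] tcp [ 0.447 -0.349  0.136]
4 turn [-0.32  1.37 -0.11] shift [-0.05  0.13  0.45] tcp [ 0.458 -0.353  0.157]
5 turn [-0.22  1.66 -0.29] shift [-0.27  0.02  0.43] tcp [ 0.48  -0.362  0.2  ]
```

```bash
python3 -m jog '[[0,0,0,-0.2,0,-0.05,-1],[0,0,0,-0.39,0,-0.1,-1],[-0.06,0.15,0.02,-0.39,0,-0.1,-1],[-0.1,0.3,0.03,-0.39,0,-0.1,-1],[-0.16,0.45,0.03,-0.39,0,-0.1,-1],[-0.2,0.6,0.03,-0.39,0,-0.1,-1],[-0.25,0.75,0.03,-0.39,0,-0.1,-1],[-0.3,0.9,0.02,-0.39,0,-0.1,-1],[-0.32,1,0,-0.39,0,-0.1,-1],[-0.32,1,0,-0.39,0,-0.1,-1],[-0.32,1,0,-0.39,0,-0.1,-1]]'
python3 - <<'E'
from plan import *
s=ctrl.observe(); print(s["qpos"].round(2)); R=R_of([0,0,-1],[np.cos(2.618),np.sin(2.618),0]); print(rel([.4796,-.3622,.2],R)); b=ik(np.array([.4796,-.3622,.2]),R,P,s["qpos"],2); rows(b.x,2)
E
```

```text
time_s: 38.9
tcp_pos: [0.4145, -0.4321, 0.2492]
ee_rot: [-0.436, 0.857, 0.189, 0.2]
wrist_force: [0.8, 0.3, -0.5]
opening: 0.0241
gripper_force: 0.0
[-1.21  0.56  1.14  0.37  1.87  2.59]
(array([ 0.164,  0.69 , -0.133]), array([-0.286, -0.112,  0.44 ]))
1 turn [ 0.04  0.36 -0.01] shift [-0.13 -0.06  0.28] tcp [ 0.448 -0.393  0.212]
2 turn [ 0.16  0.69 -0.13] shift [-0.29 -0.11  0.44] tcp [ 0.48  -0.362  0.2  ]
```

```bash
python3 -m jog '[[0.02,0.18,0,-0.1,-0.03,0.1,-1],[0.04,0.36,-0.01,-0.18,-0.06,0.2,-1],[0.1,0.52,-0.07,-0.24,-0.08,0.32,-1],[0.164,0.69,-0.133,-0.286,-0.112,0.44,-1],[0.164,0.69,-0.133,-0.286,-0.112,0.44,-1],[0.164,0.69,-0.133,-0.286,-0.112,0.44,-1],[0.164,0.69,-0.133,-0.286,-0.112,0.44,-1]]'
python3 - <<'E'
from plan import *
s=ctrl.observe(); y=Rn.from_quat(s["ee_rot"]).apply([0,1,0]); print(rel([.4796,-.3622,.105],R_of([0,0,-1],y)))
E
```

```text
time_s: 39.48
tcp_pos: [0.4781, -0.3621, 0.1987]
ee_rot: [-0.499, 0.866, 0.002, -0.0]
wrist_force: [0.4, -0.7, 0.3]
opening: 0.0007
gripper_force: 0.0
(array([ 0.004,  0.001, -0.   ]), array([-0.003, -0.008,  0.469]))
```

```bash
python3 -m jog '[[0,0,0,0,-0.008,0.15,-1],[0,0,0,0,-0.008,0.28,-1],[0,0,0,0,-0.008,0.36,-1],[0,0,0,0,-0.008,0.41,-1],[0,0,0,0,-0.008,0.44,-1],[0,0,0,0,-0.008,0.46,-1],[0,0,0,0,-0.008,0.475,-1],[0,0,0,0,-0.008,0.485,-1],[0,0,0,0,-0.008,0.495,-1],[0,0,0,0,-0.008,0.5,-1],[0,0,0,0,-0.008,0.5,-1]]'
```

```text
time_s: 40.4
tcp_pos: [0.4807, -0.3671, 0.1052]
ee_rot: [-0.499, 0.867, -0.004, -0.001]
wrist_force: [-6.3, 2.0, 21.2]
opening: 0.0003
gripper_force: 9.9
```

```bash
python3 -m jog '[[0,0,0,0,0,0.01,-1],[0,0,0,0,0,0.015,-1],[0,0,0,0,0,0.015,-1],[0,0,0,0,0,-0.1,-1],[0,0,0,0,0,-0.3,-1],[0,0,0,0.1,0,-0.5,-1],[0,0,0,0.3,0.3,-0.7,-1],[0,0,0,0.5,0.5,-0.8,-1],[0,0,0,0.6,0.6,-0.8,-1],[0,0,0,0.6,0.6,-0.8,-1],[0,0,0,0.6,0.6,-0.8,-1]]'
python3 - <<'E'
from plan import *
p=cams.read_camera("top"); standing(p); save(p,"final.png",(140,90,480,330)); W=cloud(p)
q=W.reshape(-1,3); l=q[(q[:,0]>.44)&(q[:,0]<.59)&(q[:,1]>.22)&(q[:,1]<.37)&(q[:,2]>.05)]; print("lid",np.arctan(np.polyfit(l[:,1],l[:,2],1)[0]),l[:,2].max())
for n in ["scoop","tape","woodblock","driver","off1"]:
    for d in finder.cut_out(n,p)[:2]: print(n,round(d["p"],2),np.nanmedian(W[d["mask"]],0).round(3))
b=q[(q[:,0]>.58)&(q[:,0]<.78)&(q[:,1]>-.03)&(q[:,1]<.12)&(q[:,2]>.08)]; print("bar slope",np.polyfit(b[:,0],b[:,2],1),b.min(0),b.max(0))
tins(p)
E
```

```text
time_s: 41.32
tcp_pos: [0.3117, -0.4108, 0.2645]
ee_rot: [-0.497, 0.868, -0.003, -0.002]
wrist_force: [-0.8, -0.4, -0.1]
opening: 0.0007
gripper_force: 0.0
tin [ 480.2 -362.6] [48.9 51.5] 44.4 cap 110 [ 0.4804 -0.3628  0.1033]
tin [ 613.9 -390. ] [49.7 50.1] 31.8 cap 106 [ 0.6141 -0.3897  0.1032]
stand [[ 389. -423.]
 [ 683. -439.]
 [ 690. -308.]
 [ 396. -292.]]
lid -0.0003601384563179991 0.10057287945109787
scoop 0.62 [0.682 0.048 0.005]
tape 0.66 [0.667 0.174 0.02 ]
woodblock 0.91 [ 0.756 -0.097  0.087]
driver 0.7 [ 0.475 -0.356  0.082]
driver 0.6 [ 0.244 -0.327  0.023]
bar slope [0.01459108 0.08327413] [0.64199538 0.04225976 0.08099075] [0.74600989 0.05605372 0.10121899]
0.79 [443. 155. 470. 182.] rect [ 613.  -389.5] [49.5 50.8] 31.4 bodymean [ 0.6086 -0.3832] cap [ 0.6014 -0.3691] zmax 0.107 385
0.65 [435. 200. 463. 225.] rect [ 479.9 -362.2] [49.4 52.8] 45.3 bodymean [ 0.4776 -0.3567] cap [ 0.4692 -0.3461] zmax 0.107 413
```

View pics/final.png

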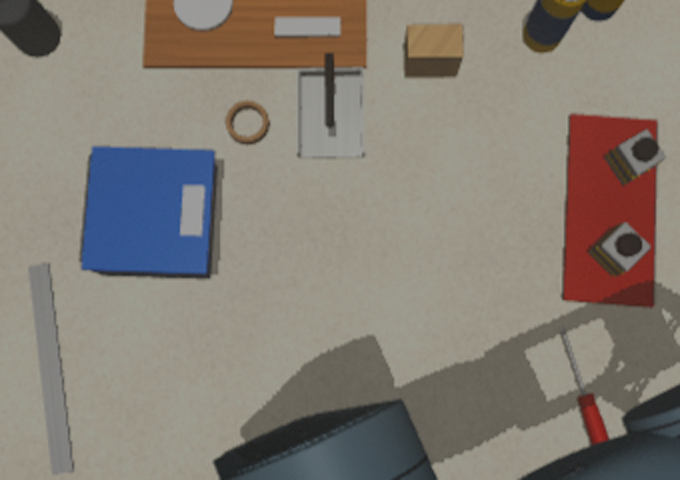

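The final picture shows the lid flat at crop (150,210), the scoop empty and level at (330,113), and both tins upright on the stand with seated caps (tops at z 0.103). Nothing else has moved.

```bash
python3 -c "
from bench import ctrl
print(ctrl.close_job())"
```

```text
the job is handed in; nothing more can be done
None
```

The job is handed in: the offcuts I could see are in the tub and its lid is pressed shut, the empty scoop stands flat on the bench, and both tins stand on the red stand with their caps seated; tin A was knocked about 25 mm mid-run but is still wholly on the stand, about 11 mm from its edge.

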